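Cure the lures under the pedal-switched lamp

ROBOT

A 6-joint arm with a two-finger parallel gripper is mounted at the origin on the work surface. World frame = base frame: x ahead of the robot, y to its left, z up, the work surface at z = 0. Lengths are in m, angles in rad, forces in N, time in s.
With the tool pointing down it reaches from about 0.375 to 0.975 m from the base axis. Payload 3.8 kg.
Tool frame: the origin (TCP) lies midway between the tips of the shut fingers; the grasp point (between the pads) lies 19 mm behind it; z points along the fingers, y is the line along which they close (so a half turn about z gives the same grasp; the last joint's range is limited). The gripper opens to 85 mm and grips with 20 to 120 N. Pads are 22 mm wide; open, the fingers measure 114 mm over their backs; the gripper's body (76 mm by 85 mm) begins 54 mm behind the grasp point. The pads swing forward as they close: fully open they stand 13 mm farther back than shut.
Start: joints at [-1.312, 0.264, 1.604, -0, 1.274, -0.037], TCP at [0.197, -0.646, 0.231] pointing down, gripper open.
Joint ranges: [-2.63, 2.63], [-0.94, 2.18], [0.31, 2.57], [-1.31, 4.45], [0, 2.66], [-2.55, 2.55]. Speed limits (rad/s): [2.57, 2.57, 3.14, 3.14, 3.14, 3.14].

INTERFACE

Orientations are given as a rotation vector (axis times angle).
In Python, from workcell import * gives the robot as it stands. The module is installed in compiled form; this text tells all that it offers.
- The arm moves only by the tool apply_moves, never from a script. Its arguments are lists of equal length, an entry for each row: "fingers": the opening, from 0 (shut) to 1 (fully open); "travel": the shift along the tool's x, y, z normalised to -1 to 1, where 1 is 0.05 m, a list of three; "rotation": the turn, a rotation vector about the tool's x, y, z normalised to -1 to 1, where 1 is 6 degrees, a list of three. In form: {"fingers": [fingers, ...], "travel": [[dx, dy, dz], ...], "rotation": [[ax, ay, az], ...]}. A call has 1 to 12 rows; each row shifts and turns the commanded pose from where the row before left it, along the tool's axes as they then stand; what a row does not reach is not made up. A row lasts 1/10 s, in which the tool goes at most 50 mm and 8.59 degrees, less where a joint would pass 70% of its speed; a pose out of reach is approached as far as the arm can. A call with a number of a shift or a turn outside -1 to 1 is refused whole. A call with a gripper value outside its range is refused whole. The fingers move at their own pace and stop on an object; "newtons" is the grip in N (left out, the last holds). Time passes only in rows, so rows that do not move let the fingers close. It gives the time, the measured TCP pose, the force, the opening and the grip force at its end, in the units of the state.
- read_state(): the state, without advancing time (a new reading comes with each control period).
- read_camera(name): name is "side" or "top" or "wrist"; returns a dict with "image" (384x512x3 uint8, red, green, blue), "fx", "fy", "cx", "cy" (pixels), "extrinsics" (4x4, takes a point from world to camera coordinates). Camera axes: x right, y down, z forward; pixel columns grow to the right and rows downward; lengths in m; the calibration is good to about 2 mm. A picture is of the moment at which its call begins. There is no depth.
- finish_job(): hands the job in; it is judged then, once.
Trained networks look in the newest picture that a camera, given by its name, has taken for a name from the list of things; names that differ only in an ending like _2 or _b are one class to them, and where a whole thing is asked for, a point or a joint stands for the part that bears it (a point fixed in the world has none). Each returns a list of dicts, best first, with "p" (0 to 1); they miss things now and then, are a little off and sometimes report something else, mostly with a low value. They report only what shows in the picture. A call takes as long as a camera call. They do not tell look-alikes from the thing itself.
- regions_of(camera, name): "mask" (384x512 bool, what is visible of it) and "bbox" ([left, top, width, height] in pixels, round what is visible of it).
- tip_of(camera, name): "location" ([column, row] in pixels: a listed point, or the origin of a listed thing).
The state is a dict: "time": time; "q": joint angles; "joint_vel": joint speeds; "joint_torque": joint torques, N m; "tool_pos": TCP position; "tcp_rot": TCP orientation; "wrist_force": force on the tool from outside, world axes, zero at the start; "torque": the same for the moment, N m; "width": opening from 0.0 (shut) to 1.0 (fully open); "grip_force": force on a finger pad.
Only numpy, scipy, OpenCV 4.12 (cv2) and the standard library are available. Lean on these libraries where they do the work, as an engineer would, in place of code of your own. Each camera call takes 0.05 s, during which the arm holds its last target. There are 200 camera calls.

TASK

Lay every lure on the bench down in the grey curing box, swing the amber cover gently down until it is shut, and press the yellow lamp pedal fully down to its stop and hold it there for a couple of seconds. Then let the pedal up, swing the cover back up past vertical so that it stands open, and lay all the lures flat on the white mat, leaving the other things on the bench alone. Never press the pedal while the cover is up: the lamp harms the eyes.

Things in the scene. Friction and masses are not known exactly. Their poses are not given: they have to be found in the camera images.
- lure_yellow: fishing lure body, yellow with red stripes and tail, copper bead nose; rigid, 35 g or so; 70 mm long (bead and tail make it 89 mm, look only), 20 mm wide, 26 mm high, flat-bottomed; origin at the centre of its underside, x along its length towards the bead, z up through its back. May be absent
- lure_yellow_mid (a point): middle of the yellow lure, 13 mm above its underside
- lure_green: fishing lure body, green with black stripes and tail, copper bead nose; rigid, 35 g or so; 70 mm long (bead and tail make it 89 mm, look only), 20 mm wide, 26 mm high, flat-bottomed; origin at the centre of its underside, x along its length towards the bead, z up through its back. May be absent
- lure_green_mid (a point): middle of the green lure, 13 mm above its underside
- lure_orange: fishing lure body, orange with black stripes and tail, copper bead nose; rigid, 35 g or so; 70 mm long (bead and tail make it 89 mm, look only), 20 mm wide, 26 mm high, flat-bottomed; origin at the centre of its underside, x along its length towards the bead, z up through its back. May be absent
- lure_orange_mid (a point): middle of the orange lure, 13 mm above its underside
- lure_blue: fishing lure body, blue with white stripes and tail, copper bead nose; rigid, 35 g or so; 70 mm long (bead and tail make it 89 mm, look only), 20 mm wide, 26 mm high, flat-bottomed; origin at the centre of its underside, x along its length towards the bead, z up through its back. May be absent
- lure_blue_mid (a point): middle of the blue lure, 13 mm above its underside
- curer: fixed grey curing box, 154 mm (x) by 314 mm (y) by 50 mm high, open at the top; walls and floor 7 mm thick, inside 140 by 300 mm, 43 mm deep; origin at the centre of its underside on the bench, x pointing away from the robot towards the cover's hinge, y to the left
- cover (a joint): the curing box's amber cover in rad: 0 = shut on the box rim, 1.85 = its fully open stop, leaning back past vertical (1.57 = vertical). A stiff friction hinge along the box's far (+x) rim keeps it where it is left, at any angle; moving it takes 1 to 3 N at the bar. It starts open at 1.65 to 1.8
- cover_hinge (a point): middle of the cover's hinge line, 77 mm behind the box centre along the box's x, 54 mm above the bench; the line runs along the box's y
- cover_bar (a point): middle of the cover's handle bar: a round steel bar 10 mm thick and 180 mm long, parallel to the hinge, 198 mm from the hinge line in the plane of the cover, standing 48 mm clear of the cover's front edge on a leg at each end. It goes round the hinge in an arc: 54 mm above the bench and 121 mm in front of the box's centre when shut, straight above the hinge at 1.57
- pedal_base: fixed base of the lamp pedal, dark steel plate 150 mm (x) by 100 mm (y) by 12 mm; origin at the centre of its underside on the bench; the pedal's hinge is at its near (-x) end, the toe at its +x end
- pedal (a joint): the yellow lamp pedal in rad: 0 = up (its toe raised by 0.24 rad), 0.24 = down on its stop, where the plate is level, its pad 38 mm above the bench. A spring returns it; on the pad it takes about 2 N to start and 8 N to reach the stop
- pedal_pad (a point): press point on the black rubber tread of the pedal's upper face, on its middle line, 100 mm from the hinge; the plate is 78 mm wide, 130 mm long and extends 30 mm past this point. 61 mm above the bench when up, 38 mm when down; the hinge is 32 mm above the bench and 60 mm before the base's centre
- mat: fixed white finishing mat, a plate 130 mm (x) by 220 mm (y) by 6 mm thick; origin at the centre of its underside on the bench
- bead_jar: bystander: jar of beads with brass lid, 44 mm across, 50 mm high; origin at its foot
- resin_bottle: bystander: small resin bottle with black cap, 32 mm across, 65 mm high; origin at its foot
- spool_red: bystander: spool of red thread, 28 mm across, 30 mm high; origin at its foot
- spool_teal: bystander: spool of teal thread, 28 mm across, 30 mm high; origin at its foot
- bodkin: bystander: bodkin like a small screwdriver, 130 mm long, lying on the bench
Things that resemble listed ones, but are neither listed nor needed, are in the scene too. Leave any turquoise look-alike of the pedal_base alone.

How it is judged:
By the outcome, as a careful person would: the job done as asked, in the order asked, and still so for the second after the job is handed in, with the robot touching nothing.
Of lure_yellow, lure_green, lure_orange, lure_blue only 2 to 3 are there at a start; the rules pass over those that are not, and their reading is None.
At some moment in a run one of lure_yellow, lure_green, lure_orange, lure_blue may be knocked a few centimetres aside while the robot is not near it.
Once in a run the grip may slacken for a moment while it holds something.
It also fails if it takes over 210 s, if anything falls off the work surface, if the arm or the gripper's body presses on something with over 40 N, if the wrist force passes 120 N, or if a joint passes its speed limit or range.

## Working session

There is one attempt and no reset: what is moved stays moved. The work goes in short steps, Python scripts to look and compute and a tool call to move; the robot and the scene stay as the last step left them, time stands still between calls to the robot, and variables do not carry over. Pictures are saved under pics/ and viewed, at most 14 in all, crops included, and the job is handed in when it is done.

Besides the shell and the picture viewer there is one more tool, called after "Call:" by a JSON object that holds its "method" and its "body". apply_moves: Moves the arm, as the interface text tells. Scaled input: -1 to 1 covers 0.05 m each way for a shift and 6 degrees each way for a turn. Its arguments: {"type":"object","properties":{"fingers":{"type":"array","items":{"type":"number"}},"travel":{"type":"array","items":{"type":"array","items":{"type":"number"}}},"rotation":{"type":"array","items":{"type":"array","items":{"type":"number"}}},"newtons":{"type":"number"}},"required":["fingers","travel","rotation"]}

```bash
mkdir -p pics
cat > h.py <<'E'
from workcell import *
import numpy as np, cv2
from scipy.spatial.transform import Rotation as R
def save(cam,name,crop=None,scale=1):
    c=read_camera(cam); im=c["image"][:,:,::-1]
    if crop: l,t,w,h=crop; im=im[t:t+h,l:l+w]
    if scale!=1: im=cv2.resize(im,None,fx=scale,fy=scale,interpolation=cv2.INTER_CUBIC)
    cv2.imwrite("pics/"+name,im); return c
def ray(c,px):
    E=np.array(c["extrinsics"]); Rm=E[:3,:3]; t=E[:3,3]
    d=Rm.T@np.array([(px[0]-c["cx"])/c["fx"],(px[1]-c["cy"])/c["fy"],1]); return -Rm.T@t,d
def atz(c,px,z):
    o,d=ray(c,px); return o+d*(z-o[2])/d[2]
def proj(c,p):
    E=np.array(c["extrinsics"]); q=E[:3,:3]@np.array(p)+E[:3,3]; return np.array([c["fx"]*q[0]/q[2]+c["cx"],c["fy"]*q[1]/q[2]+c["cy"]])
E
python3 - <<'E'
from h import *
np.set_printoptions(precision=3,suppress=True)
a=save("top","top0.png"); s=save("side","side0.png")
print(read_state())
for n,z in [("lure_yellow_mid",.013),("lure_green_mid",.013),("lure_orange_mid",.013),("lure_blue_mid",.013),("curer",0),("pedal_base",0),("pedal_pad",.061),("mat",0),("cover_hinge",.054),("cover_bar",.25),("bead_jar",0),("resin_bottle",0),("spool_red",0),("spool_teal",0),("bodkin",0)]:
    for cam,c in (("top",a),("side",s)):
        for r in tip_of(cam,n)[:3]: print(n,cam,round(r["p"],2),np.array(r["location"]),atz(c,r["location"],z))
print(ray(a,[256,192]),ray(s,[256,192]))
E
```

```text
{'time': 0.1, 'q': array([-1.312,  0.265,  1.605, -0.   ,  1.274, -0.037]), 'joint_vel': array([ 0.001, -0.004, -0.003,  0.001,  0.   ,  0.   ]), 'joint_torque': array([  0.002, -51.67 , -36.859,   0.   ,   0.006,  -0.   ]), 'tool_pos': array([ 0.197, -0.645,  0.23 ]), 'tcp_rot': array([-3.105, -0.463,  0.   ]), 'wrist_force': array([ 0.485,  0.363, -0.132]), 'torque': array([-0.013,  0.002,  0.03 ]), 'grip_force': 0.0, 'width': 0.9973520777751825}
lure_yellow_mid top 0.75 [151.6 169. ] [0.563 0.391 0.013]
lure_yellow_mid side 0.51 [217.9 266.7] [0.562 0.396 0.013]
lure_yellow_mid side 0.2 [213.9 189.8] [ 0.667 -0.012  0.013]
lure_green_mid side 0.45 [181.8 192.2] [0.785 0.024 0.013]
lure_blue_mid top 0.73 [379.8 162.4] [ 0.563 -0.322  0.013]
lure_blue_mid top 0.65 [186.9 168.9] [0.56  0.28  0.013]
lure_blue_mid side 0.7 [185.9 210.8] [0.737 0.135 0.013]
lure_blue_mid side 0.55 [252.5 156.6] [ 0.556 -0.292  0.013]
lure_blue_mid side 0.45 [226.  241.4] [0.56  0.277 0.013]
curer top 0.76 [264.  161.7] [0.578 0.039 0.   ]
curer side 0.96 [230.8 201.4] [0.591 0.035 0.   ]
pedal_base top 
[... 1287 characters left out ...]
0.394 0.   ]
resin_bottle side 0.48 [183.9 190.8] [ 0.786 -0.005 -0.   ]
resin_bottle side 0.27 [186.9 213.1] [ 0.736  0.132 -0.   ]
spool_red top 0.59 [134.  193.7] [0.488 0.451 0.   ]
spool_red side 0.59 [236.7 284.7] [0.493 0.449 0.   ]
spool_teal top 0.5 [327.4 207.6] [ 0.427 -0.155  0.   ]
spool_teal side 0.51 [277.1 181. ] [ 0.43  -0.135  0.   ]
spool_teal side 0.38 [251.1 155.1] [ 0.567 -0.326  0.   ]
bodkin top 0.52 [319.7 102.9] [ 0.76  -0.144  0.   ]
bodkin side 0.72 [252.4 154.5] [ 0.562 -0.332  0.   ]
bodkin side 0.61 [213.6 188.4] [ 0.675 -0.04   0.   ]
(array([0.419, 0.057, 1.204]), array([ 0.053,  0.009, -0.999])) (array([0.324, 1.327, 0.964]), array([ 0.107, -0.813, -0.572]))
```

```bash
cd pics; python3 -c "
import cv2
a=cv2.imread('top0.png');cv2.imwrite('top0b.png',cv2.resize(a,(800,600),interpolation=2))
a=cv2.imread('side0.png')[120:312,130:386];cv2.imwrite('side0b.png',cv2.resize(a,(800,600),interpolation=2))"
```

```text
(no output)
```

View pics/top0b.png

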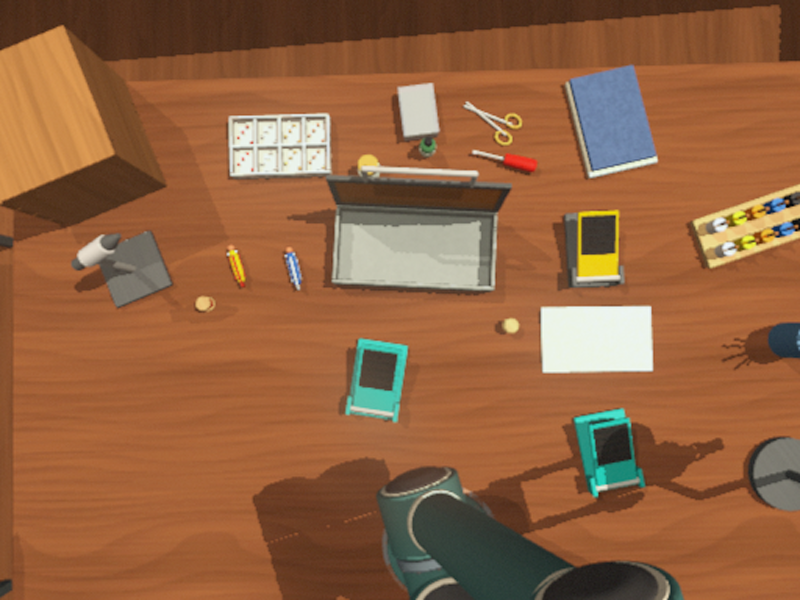

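View pics/side0b.png

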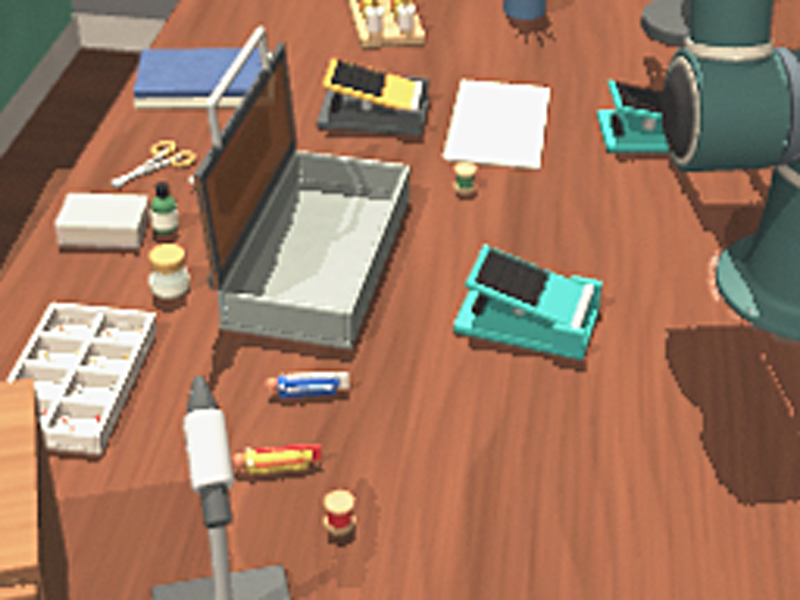

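The top view shows two lures: yellow at (151,170) and blue at (187,171). It also shows the box at (265,160), the mat at (381,217) and three pedals. The yellow pedal on the dark base at (380,158) is the one described; the turquoise ones at (242,242) and (391,289) are look-alikes. The arm could be hiding a third lure, so I'll look again once it has moved.

```bash
cat >> h.py <<'E'
np.set_printoptions(precision=3,suppress=True)
def rect(c,mask,z):
    """min-area rectangle of a mask on plane z: centre, sizes, yaw of the long side (deg)"""
    cs=max(cv2.findContours(mask.astype(np.uint8),cv2.RETR_EXTERNAL,cv2.CHAIN_APPROX_NONE)[0],key=cv2.contourArea)[:,0]
    P=np.array([atz(c,p,z)[:2] for p in cs]); b=cv2.boxPoints(cv2.minAreaRect((P*1000).astype(np.float32)))/1000
    e=[b[1]-b[0],b[2]-b[1]]; l=max(e,key=np.linalg.norm)
    return b.mean(0),sorted(np.linalg.norm(x) for x in e),np.degrees(np.arctan2(l[1],l[0]))%180
def plan(x,y,z,yaw=None):
    """rows-units: turn about tool z first, then shift in tool axes"""
    s=read_state(); Rm=R.from_rotvec(s["tcp_rot"]); t=Rm.as_matrix()
    cy=np.degrees(np.arctan2(t[1,0],t[0,0])); dy=0
    if yaw is not None: dy=(yaw-cy+90)%180-90
    nR=R.from_euler('z',dy,degrees=True)*Rm
    d=nR.inv().apply(np.array([x,y,z])-s["tool_pos"])
    print("pos",s["tool_pos"],"yaw",round(cy,2),"q6",s["q"][5],"| rz units",round(-dy/6,2),"shift units",d/.05, "tilt",t[2])
def lures(cam,c,z=.013):
    for n in ("yellow","green","orange","blue"):
        for r in regions_of(cam,"lure_"+n)[:3]: print(n,cam,round(r["p"],2),r["bbox"],*rect(c,r["mask"],z))
E
python3 - <<'E'
from h import *
a=read_camera("top"); s=read_camera("side")
lures("top",a)
for n,z in [("curer",.05),("mat",.006),("pedal_base",.012),("cover_bar",.25)]:
    for r in regions_of("top",n)[:3]: print(n,round(r["p"],2),r["bbox"],*rect(a,r["mask"],z))
o1,d1=ray(a,tip_of("top","cover_bar")[0]["location"]);o2,d2=ray(s,tip_of("side","cover_bar")[0]["location"])
k=np.linalg.lstsq(np.c_[d1,-d2],o2-o1,rcond=None)[0]; print("bar",o1+d1*k[0],o2+d2*k[1])
plan(.56,.28,.12,10); plan(.563,.391,.12,10)
E
```

```text
yellow top 0.67 [208.1, 106.1, 116.5, 29.6] [0.709 0.023] [np.float32(0.085636325), np.float32(0.37167242)] 85.46902
yellow top 0.49 [145.7, 156.5, 14.8, 24.5] [0.565 0.392] [np.float32(0.02267225), np.float32(0.08477631)] 17.471659
blue top 0.69 [185.7, 159.1, 7.7, 27.2] [0.554 0.278] [np.float32(0.01967303), np.float32(0.077734)] 12.809879
mat 0.89 [346.5, 199.1, 72.1, 40.6] [ 0.395 -0.322] [np.float32(0.12751712), np.float32(0.22068694)] 88.36186
pedal_base 0.88 [360.4, 135.4, 37.0, 49.9] [ 0.575 -0.323] [np.float32(0.11210072), np.float32(0.15142672)] 1.3506197
pedal_base 0.76 [367.0, 260.4, 46.4, 57.7] [ 0.174 -0.335] [np.float32(0.11291236), np.float32(0.15846631)] 9.542448
pedal_base 0.55 [222.4, 214.3, 40.8, 55.4] [0.328 0.116] [np.float32(0.10615435), np.float32(0.15840614)] 167.81973
cover_bar 0.79 [208.3, 107.6, 118.8, 26.9] [0.649 0.03 ] [np.float32(0.06985525), np.float32(0.29752865)] 86.19701
bar [0.681 0.024 0.236] [0.68  0.024 0.235]
pos [ 0.197 -0.646  0.231] yaw 16.95 q6 -0.03690906580232285 | rz units 1.16 shift units [ 10.37  -16.971   2.225] tilt [-0.  0. -1.]
pos [ 0.197 -0.646  0.231] yaw 16.95 q6 -0.03690906580232285 | rz units 1.16 shift units [ 10.814 -19.147   2.225] tilt [-0.  0. -1.]
```

Call:
{"method": "apply_moves", "body": {"fingers": [0.6, 0.6, 0.6, 0.6, 0.6, 0.6, 0.6, 0.6, 0.6, 0.6, 0.6, 0.6], "travel": [[0.2, -0.35, 0], [0.43, -0.7, 0], [0.43, -0.7, 0], [0.43, -0.7, 0], [0.43, -0.7, 0], [0.43, -0.7, 0], [0.43, -0.7, 0], [0.43, -0.7, 0], [0.43, -0.7, 0], [0.43, -0.7, 0], [0.43, -0.7, 0], [0.43, -0.7, 0]], "rotation": [[0, 0, 0.7], [0, 0, 0], [0, 0, 0], [0, 0, 0], [0, 0, 0], [0, 0, 0], [0, 0, 0], [0, 0, 0], [0, 0, 0], [0, 0, 0], [0, 0, 0], [0, 0, 0]]}}

```text
time: 3.4
tool_pos: [0.3472, -0.1969, 0.2317]
tcp_rot: [3.122, 0.348, 0.002]
wrist_force: [0.9, -0.9, -0.8]
width: 0.601
grip_force: 0.0
```

Call:
{"method": "apply_moves", "body": {"fingers": [0.6, 0.6, 0.6, 0.6, 0.6, 0.6, 0.6, 0.6, 0.6, 0.6, 0.6, 0.6], "travel": [[0.43, -0.7, 0], [0.43, -0.7, 0], [0.43, -0.7, 0], [0.43, -0.7, 0], [0.43, -0.7, 0], [0.43, -0.7, 0], [0.43, -0.7, 0], [0.43, -0.7, 0], [0.43, -0.7, 0], [0.43, -0.7, 0], [0.43, -0.7, 0], [0.2, -0.35, 0]], "rotation": [[0, 0, 0], [0, 0, 0], [0, 0, 0], [0, 0, 0], [0, 0, 0], [0, 0, 0], [0, 0, 0], [0, 0, 0], [0, 0, 0], [0, 0, 0], [0, 0, 0], [0, 0, 0]]}}

```text
time: 4.6
tool_pos: [0.4992, 0.2516, 0.2314]
tcp_rot: [-3.121, -0.352, -0.001]
wrist_force: [-0.1, -0.8, -0.0]
width: 0.6
grip_force: 0.0
```

Run:
```python
from h import *
w=save("wrist","w1.png"); a=save("top","top1.png",(150,90,320,240),2.5)
lures("wrist",w); lures("top",a)
for r in regions_of("top","curer")[:2]: print("curer",round(r["p"],2),r["bbox"],*rect(a,r["mask"],.05))
for n in ("green","orange"):
    print(n,[(r["p"],r["location"],atz(a,r["location"],.013)) for r in tip_of("top","lure_%s_mid"%n)])
plan(.555,.279,.06,13)
```

```text
yellow wrist 0.7 [131.9, 40.4, 31.7, 85.8] [0.558 0.392] [np.float32(0.021187693), np.float32(0.08812045)] 17.343794
green wrist 0.53 [229.2, 71.0, 24.6, 73.5] [0.553 0.28 ] [np.float32(0.021346716), np.float32(0.08424618)] 12.65871
blue wrist 0.84 [232.4, 72.0, 20.6, 77.3] [0.551 0.278] [np.float32(0.021362651), np.float32(0.08689747)] 11.66811
yellow top 0.44 [342.7, 198.2, 76.8, 40.9] [ 0.396 -0.317] [np.float32(0.12988102), np.float32(0.22520629)] 88.36186
blue top 0.63 [184.6, 159.4, 8.0, 14.4] [0.578 0.282] [np.float32(0.020722887), np.float32(0.04085896)] 17.164894
curer 0.97 [207.3, 107.3, 121.6, 80.3] [0.621 0.029] [np.float32(0.23503001), np.float32(0.35664707)] 85.59089
green []
orange []
pos [0.499 0.248 0.232] yaw 12.7 q6 1.7661299246288484 | rz units -0.05 shift units [ 1.238 -0.349  3.43 ] tilt [ 0. -0. -1.]
```

View pics/top1.png

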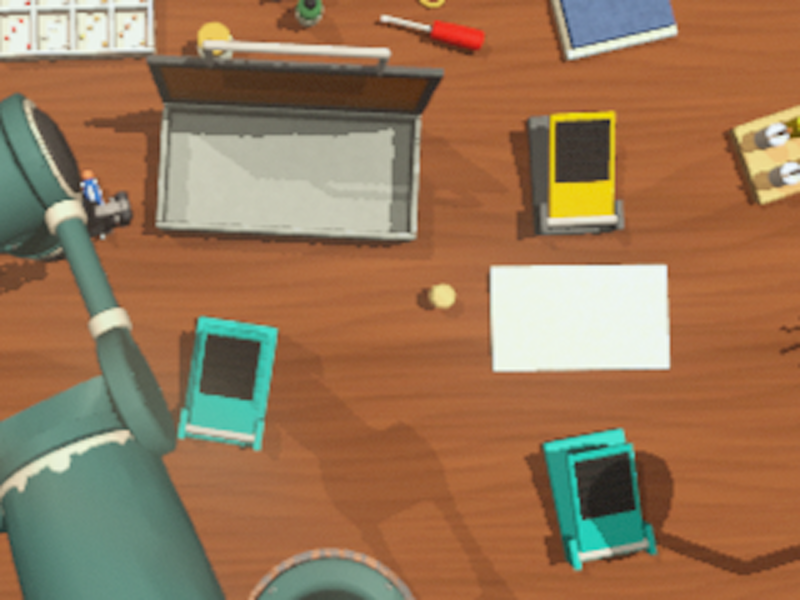

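View pics/w1.png

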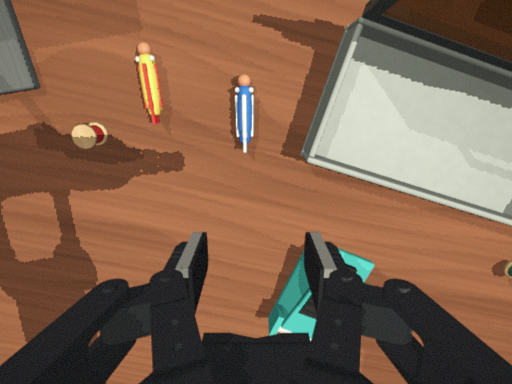

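The new views show both lures clear and no third lure in the area the arm was hiding. In the wrist view blue is at (244,112) and yellow at (149,85). Picking up blue.

Call:
{"method": "apply_moves", "body": {"fingers": [0.6, 0.6, 0.6, 0.6, 0.6, 0.6, 0.6, 0.6, 0.6, 0.6, 0.6, 0.6], "travel": [[0.4, -0.12, 0], [0.44, -0.13, 0], [0.4, -0.1, 0], [0, 0, 0.4], [0, 0, 0.6], [0, 0, 0.6], [0, 0, 0.6], [0, 0, 0.6], [0, 0, 0.6], [0, 0, 0.4], [0, 0, 0.3], [0, 0, 0]], "rotation": [[0, 0, 0], [0, 0, 0], [0, 0, 0], [0, 0, 0], [0, 0, 0], [0, 0, 0], [0, 0, 0], [0, 0, 0], [0, 0, 0], [0, 0, 0], [0, 0, 0], [0, 0, 0]]}}

```text
time: 6.45
tool_pos: [0.5533, 0.2784, 0.0237]
tcp_rot: [3.121, 0.348, -0.007]
wrist_force: [0.1, -0.4, -0.0]
width: 0.606
grip_force: 0.0
```

Run:
```python
from h import *
w=save("wrist","w2.png"); lures("wrist",w,.026)
plan(.555,.279,.003,12)
```

```text
yellow wrist 0.92 [11.0, 97.1, 78.2, 170.4] [0.562 0.382] [np.float32(0.02660546), np.float32(0.08670852)] 20.439615
blue wrist 0.89 [233.5, 161.4, 42.3, 151.8] [0.552 0.278] [np.float32(0.020375911), np.float32(0.08996531)] 12.994339
pos [0.557 0.28  0.028] yaw 12.75 q6 1.7744531428114974 | rz units 0.12 shift units [-0.037  0.014  0.502] tilt [ 0.003 -0.001 -1.   ]
```

View pics/w2.png

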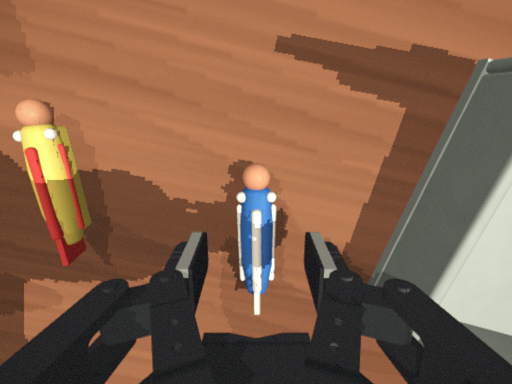

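Blue is centred between the fingers, at (257,240) in the wrist view.

Call:
{"method": "apply_moves", "body": {"fingers": [0.6, 0.6, 0.6, 0, 0, 0, 0, 0, 0, 0], "travel": [[0, 0, 0.25], [0, 0, 0.2], [0, 0, 0], [0, 0, 0], [0, 0, 0], [0, 0, 0], [0, 0, 0], [0, 0, 0], [0, 0, 0], [0, 0, 0]], "rotation": [[0, 0, 0], [0, 0, 0], [0, 0, 0], [0, 0, 0], [0, 0, 0], [0, 0, 0], [0, 0, 0], [0, 0, 0], [0, 0, 0], [0, 0, 0]], "newtons": 40}}

```text
time: 7.7
tool_pos: [0.5553, 0.2795, 0.004]
tcp_rot: [-3.122, -0.349, -0.0]
wrist_force: [-0.7, 0.6, 0.6]
width: 0.229
grip_force: 40.1
```

Call:
{"method": "apply_moves", "body": {"fingers": [0, 0, 0, 0], "travel": [[0, 0, -0.5], [0, 0, -0.7], [0, 0, -0.8], [0, 0, 0]], "rotation": [[0, 0, 0], [0, 0, 0], [0, 0, 0], [0, 0, 0]]}}

```text
time: 8.1
tool_pos: [0.5597, 0.2815, 0.1108]
tcp_rot: [-3.118, -0.348, -0.018]
wrist_force: [0.6, 0.8, 0.2]
width: 0.225
grip_force: 40.0
```

Run:
```python
from h import *
print(read_state()["width"],read_state()["grip_force"])
w=read_camera("wrist"); lures("wrist",w,.0); a=save("top","top2.png",(190,95,150,110),5)
# box rim corners: let me fit yaw from side/top tips
s=read_camera("side")
for cam,c in (("top",a),("side",s)):
  for n,z in (("curer",0),("cover_hinge",.054)):
    for r in tip_of(cam,n)[:1]: print(n,cam,r["p"],atz(c,r["location"],z))
plan(.58,.095,.12,-4)
```

```text
0.225009759685984 40.02810001373291
yellow wrist 0.96 [104.2, 107.0, 43.4, 110.2] [0.552 0.396] [np.float32(0.02534676), np.float32(0.09792365)] 18.823584
yellow wrist 0.4 [439.8, 50.2, 70.3, 59.8] [0.691 0.121] [np.float32(0.038249955), np.float32(0.068463005)] 86.092476
yellow wrist 0.37 [487.6, 1.3, 24.4, 31.0] [0.733 0.128] [np.float32(0.016273795), np.float32(0.025677826)] 26.774666
blue wrist 0.7 [229.0, 175.8, 48.7, 162.8] [0.48  0.264] [np.float32(0.042859018), np.float32(0.1792077)] 13.952997
curer top 0.76 [0.577 0.038 0.   ]
cover_hinge top 0.77 [0.654 0.035 0.054]
curer side 0.81 [0.585 0.03  0.   ]
cover_hinge side 0.78 [0.665 0.02  0.054]
pos [0.555 0.279 0.103] yaw 12.75 q6 1.77446188909472 | rz units 2.79 shift units [ 0.762  3.639 -0.343] tilt [-0.002  0.    -1.   ]
```

View pics/top2.png

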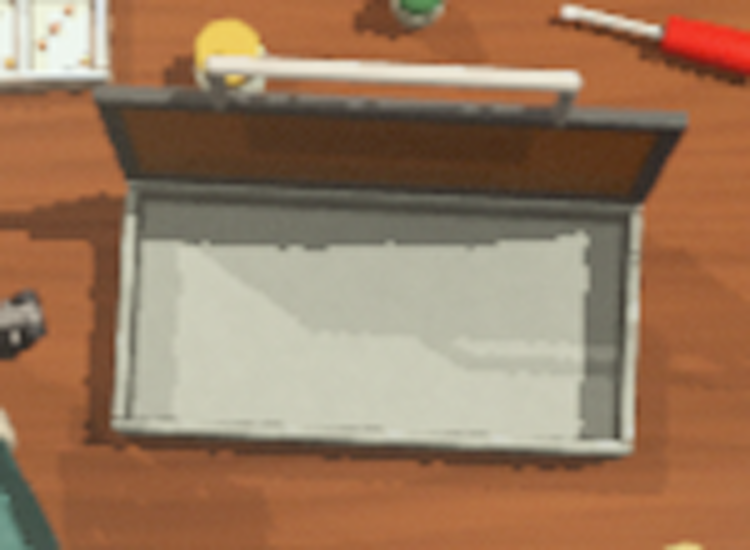

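The crop gives the box rim's outer corners at (113,430), (632,452), (640,207) and (130,185).

Run:
```python
from h import *
a=read_camera("top")
P=[atz(a,[190+u/5-.4,95+v/5-.4],.05)[:2] for u,v in ((113,430),(632,452),(640,207),(130,185))]
print(np.array(P),np.mean(P,0))
d=(P[0]-P[1]);print(np.linalg.norm(d),np.degrees(np.arctan2(d[1],d[0]))-90)
for u,v in ((208,65),(578,80)): print(atz(a,[190+u/5-.4,95+v/5-.4],.25))
```

```text
[[ 0.518  0.198]
 [ 0.496 -0.115]
 [ 0.645 -0.125]
 [ 0.667  0.184]] [0.581 0.035]
0.31351637631027296 -4.1102392879452765
[0.684 0.121 0.25 ]
[ 0.671 -0.065  0.25 ]
```

Call:
{"method": "apply_moves", "body": {"fingers": [0, 0, 0, 0, 0, 0, 0, 0, 0, 0], "travel": [[0, 0, 0], [0, 0, 0], [0, 0, 0], [0.1, 0.4, 0], [0.15, 0.6, 0], [0.15, 0.7, 0], [0.15, 0.7, 0], [0.12, 0.5, 0], [0.1, 0.34, 0], [0, 0, 0]], "rotation": [[0, 0, 0.9], [0, 0, 1], [0, 0, 0.9], [0, 0, 0], [0, 0, 0], [0, 0, 0], [0, 0, 0], [0, 0, 0], [0, 0, 0], [0, 0, 0]]}}

```text
time: 9.7
tool_pos: [0.5827, 0.1132, 0.1038]
tcp_rot: [3.139, -0.115, 0.0]
wrist_force: [-0.3, 0.2, -0.3]
width: 0.228
grip_force: 25.3
```

Run:
```python
from h import *
print(read_state()["width"],read_state()["grip_force"]); plan(.582,.115,.012,-4)
```

```text
0.2278066779490225 25.30033439397812
pos [0.583 0.113 0.104] yaw -4.2 q6 1.7944313917091987 | rz units -0.03 shift units [-0.016 -0.036  1.836] tilt [ 0.  0. -1.]
```

Call:
{"method": "apply_moves", "body": {"fingers": [0, 0, 0, 0, 0, 0, 0.5, 0.5, 0.5, 0.5, 0.5], "travel": [[0, 0, 0.4], [0, 0, 0.5], [0, 0, 0.4], [0, 0, 0.3], [0, 0, 0.22], [0, 0, 0], [0, 0, 0], [0, 0, 0], [0, 0, -0.4], [0, 0, -0.7], [0, 0, -0.7]], "rotation": [[0, 0, 0], [0, 0, 0], [0, 0, 0], [0, 0, 0], [0, 0, 0], [0, 0, 0], [0, 0, 0], [0, 0, 0], [0, 0, 0], [0, 0, 0], [0, 0, 0]], "newtons": 40}}

```text
time: 10.8
tool_pos: [0.5816, 0.115, 0.1035]
tcp_rot: [3.139, -0.111, -0.002]
wrist_force: [0.8, 0.2, 0.0]
width: 0.504
grip_force: 0.0
```

Run:
```python
from h import *
w=save("wrist","w3.png"); lures("wrist",w,.02); a=read_camera("top"); lures("top",a)
plan(.562,.391,.09,18)
```

```text
green wrist 0.21 [237.5, 144.5, 30.7, 101.0] [0.578 0.116] [np.float32(0.021023685), np.float32(0.083838366)] 175.14517
blue wrist 0.79 [239.0, 143.4, 31.7, 111.7] [0.573 0.116] [np.float32(0.021624325), np.float32(0.09430459)] 176.67178
yellow top 0.53 [259.1, 108.9, 69.4, 29.5] [ 0.7   -0.058] [np.float32(0.0809683), np.float32(0.20749411)] 85.6609
yellow top 0.46 [145.7, 159.5, 11.0, 23.3] [0.561 0.392] [np.float32(0.022651592), np.float32(0.076737404)] 17.420542
orange top 0.68 [367.1, 136.8, 30.6, 44.4] [ 0.58 -0.33] [np.float32(0.0895765), np.float32(0.14477718)] 179.02448
blue top 0.38 [213.0, 106.4, 115.7, 80.0] [ 0.622 -0.042] [np.float32(0.2213927), np.float32(0.24189727)] 175.63313
pos [0.581 0.115 0.101] yaw -4.05 q6 1.7947495907162725 | rz units -3.68 shift units [ 1.346 -5.369  0.218] tilt [-0.003  0.001 -1.   ]
```

View pics/w3.png

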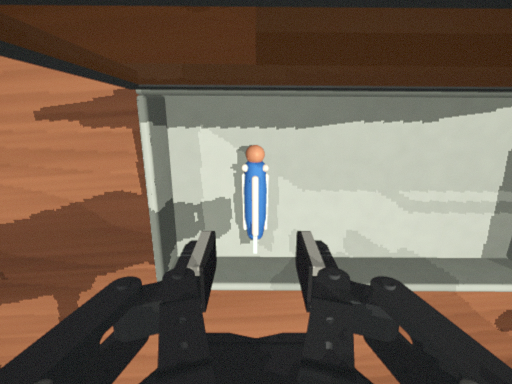

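Blue lies flat in the box at (255,195). Going for yellow.

Call:
{"method": "apply_moves", "body": {"fingers": [0.6, 0.6, 0.6, 0.6, 0.6, 0.6, 0.6, 0.6, 0.6, 0.6, 0.6, 0.6], "travel": [[0, 0, 0], [0, 0, 0], [0, 0, 0], [0, 0, 0], [0.1, -0.4, 0], [0.2, -0.75, 0], [0.22, -0.9, 0], [0.23, -0.95, 0], [0.22, -0.9, 0], [0.2, -0.75, 0], [0.12, -0.5, 0], [0.06, -0.22, 0]], "rotation": [[0, 0, -0.9], [0, 0, -0.95], [0, 0, -0.95], [0, 0, -0.88], [0, 0, 0], [0, 0, 0], [0, 0, 0], [0, 0, 0], [0, 0, 0], [0, 0, 0], [0, 0, 0], [0, 0, 0]]}}

```text
time: 12.5
tool_pos: [0.5622, 0.3937, 0.1017]
tcp_rot: [3.102, 0.496, -0.002]
wrist_force: [1.1, -0.6, 0.2]
width: 0.604
grip_force: 0.0
```

Run:
```python
from h import *
w=save("wrist","w4.png"); lures("wrist",w,.02)
plan(.560,.391,.003,18)
```

```text
yellow wrist 0.91 [241.7, 140.3, 29.9, 111.8] [0.558 0.391] [np.float32(0.020965086), np.float32(0.092116185)] 16.393005
pos [0.563 0.39  0.102] yaw 17.97 q6 1.8265834335106401 | rz units -0.0 shift units [-0.05  -0.047  1.984] tilt [-0.001  0.001 -1.   ]
```

Call:
{"method": "apply_moves", "body": {"fingers": [0.6, 0.6, 0.6, 0.6, 0.6, 0.6, 0, 0, 0, 0, 0, 0], "travel": [[0, 0, 0.4], [0, 0, 0.5], [0, 0, 0.5], [0, 0, 0.35], [0, 0, 0.22], [0, 0, 0], [0, 0, 0], [0, 0, 0], [0, 0, 0], [0, 0, 0], [0, 0, 0], [0, 0, 0]], "rotation": [[0, 0, 0.15], [0, 0, 0], [0, 0, 0], [0, 0, 0], [0, 0, 0], [0, 0, 0], [0, 0, 0], [0, 0, 0], [0, 0, 0], [0, 0, 0], [0, 0, 0], [0, 0, 0]], "newtons": 40}}

```text
time: 13.95
tool_pos: [0.5644, 0.3921, 0.0061]
tcp_rot: [-3.105, -0.468, -0.004]
wrist_force: [0.9, -1.4, 6.0]
width: 0.223
grip_force: 40.6
```

Call:
{"method": "apply_moves", "body": {"fingers": [0, 0, 0, 0], "travel": [[0, 0, -0.5], [0, 0, -0.7], [0, 0, -0.8], [0, 0, 0]], "rotation": [[0, 0, 0], [0, 0, 0], [0, 0, 0], [0, 0, 0]]}}

```text
time: 14.35
tool_pos: [0.5672, 0.394, 0.1117]
tcp_rot: [-3.102, -0.467, -0.017]
wrist_force: [1.0, 0.1, 0.6]
width: 0.223
grip_force: 39.8
```

Run:
```python
from h import *
print(read_state()["width"],read_state()["grip_force"]); plan(.576,.03,.103,-4)
```

```text
0.22337901974216617 39.82259452342987
pos [0.567 0.394 0.112] yaw 17.14 q6 1.8427106195852165 | rz units 3.52 shift units [0.682 7.25  0.159] tilt [ 0.011 -0.003 -1.   ]
```

Call:
{"method": "apply_moves", "body": {"fingers": [0, 0, 0, 0, 0, 0, 0, 0, 0, 0, 0, 0], "travel": [[0, 0, 0], [0, 0, 0], [0, 0, 0], [0.05, 0.45, 0], [0.08, 0.85, 0], [0.1, 0.95, 0], [0.1, 0.95, 0], [0.1, 0.95, 0], [0.1, 0.95, 0], [0.1, 0.95, 0], [0.08, 0.75, 0], [0.05, 0.4, 0]], "rotation": [[0, 0, 0.7], [0, 0, 0.9], [0, 0, 1], [0, 0, 0.92], [0, 0, 0], [0, 0, 0], [0, 0, 0], [0, 0, 0], [0, 0, 0], [0, 0, 0], [0, 0, 0], [0, 0, 0]]}}

```text
time: 15.55
tool_pos: [0.5773, 0.0267, 0.1035]
tcp_rot: [3.139, -0.113, -0.002]
wrist_force: [-0.1, 0.8, -0.2]
width: 0.223
grip_force: 39.8
```

Run:
```python
from h import *
read_camera("top");print(read_state()["width"],read_state()["grip_force"]); plan(.576,.03,.013,-4)
```

```text
0.2280190770661446 39.81191039085388
pos [0.578 0.025 0.104] yaw -4.15 q6 1.6458464026501942 | rz units -0.02 shift units [-0.038 -0.104  1.811] tilt [-0.001  0.002 -1.   ]
```

Call:
{"method": "apply_moves", "body": {"fingers": [0, 0, 0, 0, 0, 0, 0.5, 0.5, 0.5, 0.5, 0.5, 0.5], "travel": [[0, 0, 0.4], [0, -0.05, 0.5], [0, -0.05, 0.4], [0, 0, 0.3], [0, 0, 0.2], [0, 0, 0], [0, 0, 0], [0, 0, 0], [0, 0, -0.4], [0, 0, -0.7], [0, 0, -0.8], [0, 0, 0]], "rotation": [[0, 0, 0], [0, 0, 0], [0, 0, 0], [0, 0, 0], [0, 0, 0], [0, 0, 0], [0, 0, 0], [0, 0, 0], [0, 0, 0], [0, 0, 0], [0, 0, 0], [0, 0, 0]]}}

```text
time: 16.8
tool_pos: [0.584, 0.0348, 0.1166]
tcp_rot: [-3.139, 0.109, -0.02]
wrist_force: [0.9, -0.2, -0.2]
width: 0.495
grip_force: 0.0
```

Run:
```python
from h import *
w=save("wrist","w5.png"); lures("wrist",w,.02); a=read_camera("top"); lures("top",a)
plan(.576,.027,.33,86)
```

```text
yellow wrist 0.76 [241.8, 148.8, 27.1, 107.6] [0.569 0.035] [np.float32(0.022561679), np.float32(0.09437561)] 176.76122
blue wrist 0.89 [143.8, 153.9, 30.9, 103.9] [0.573 0.117] [np.float32(0.021549145), np.float32(0.09389343)] 175.47626
yellow top 0.63 [262.1, 163.7, 9.0, 8.6] [0.558 0.037] [np.float32(0.018730544), np.float32(0.03448957)] 178.26932
yellow top 0.5 [208.8, 107.3, 119.9, 30.1] [0.719 0.108] [np.float32(0.07381172), np.float32(0.1866454)] 103.08063
yellow top 0.27 [230.9, 99.1, 7.6, 12.0] [0.762 0.127] [np.float32(0.03077333), np.float32(0.045307036)] 117.23154
green top 0.6 [371.1, 135.7, 24.8, 39.9] [ 0.581 -0.331] [np.float32(0.078107975), np.float32(0.13604139)] 177.50092
blue top 0.17 [209.3, 104.9, 117.6, 27.3] [0.708 0.169] [np.float32(0.0591441), np.float32(0.08287417)] 83.80452
pos [0.578 0.035 0.108] yaw -3.99 q6 1.6573989679581609 | rz units -15.0 shift units [-0.164 -0.025 -4.437] tilt [-0.002  0.    -1.   ]
```

View pics/w5.png

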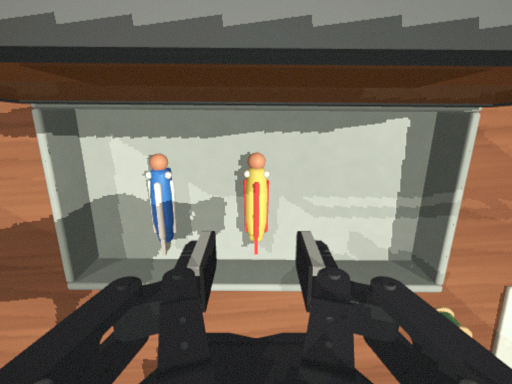

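Both lures lie flat in the box, blue at (161,200) and yellow at (257,200). Next I raise the arm and turn it for the bar.

Call:
{"method": "apply_moves", "body": {"fingers": [0.5, 0.5, 0.5, 0.5, 0.5, 0.5, 0.5, 0.5, 0.5, 0.5, 0.5, 0.5], "travel": [[0, 0, -0.5], [0, 0, -0.8], [0, 0, -0.9], [0, 0, -0.9], [0, 0, -0.8], [0, 0, -0.5], [0, 0, 0], [0, 0, 0], [0, 0, 0], [0, 0, 0], [0, 0, 0], [0, 0, 0]], "rotation": [[0, 0, -0.5], [0, 0, -1], [0, 0, -1], [0, 0, -1], [0, 0, -1], [0, 0, -1], [0, 0, -1], [0, 0, -1], [0, 0, -1], [0, 0, -1], [0, 0, -1], [0, 0, -1]]}}

```text
time: 18.5
tool_pos: [0.5784, 0.0347, 0.3287]
tcp_rot: [-2.645, -1.694, 0.001]
wrist_force: [-0.1, -0.2, 1.0]
width: 0.497
grip_force: 0.0
```

Call:
{"method": "apply_moves", "body": {"fingers": [0.5, 0.5, 0.5, 0.5, 0.5], "travel": [[0, 0, 0], [0, 0, 0], [0, 0, 0], [0, 0, 0], [0, 0, 0]], "rotation": [[0, 0, -1], [0, 0, -1], [0, 0, -1], [0, 0, -0.5], [0, 0, 0]]}}

```text
time: 19.0
tool_pos: [0.5784, 0.0347, 0.3287]
tcp_rot: [-2.297, -2.142, 0.001]
wrist_force: [0.4, -0.2, 0.5]
width: 0.499
grip_force: 0.0
```

Run:
```python
from h import *
w=save("wrist","w6.png"); s=read_camera("side")
b=[]
for cam,c in (("wrist",w),("side",s)):
  t=tip_of(cam,"cover_bar"); print(cam,[(r["p"],r["location"]) for r in t])
  b.append(ray(c,t[0]["location"]) if t else None)
if b[0] and b[1]:
  k=np.linalg.lstsq(np.c_[b[0][1],-b[1][1]],b[1][0]-b[0][0],rcond=None)[0]; print(b[0][0]+b[0][1]*k[0],b[1][0]+b[1][1]*k[1])
plan(.681,.027,.33,86)
```

```text
wrist [(0.7, [377.8, 197.5])]
side [(0.59, [203.9, 145.2])]
[0.685 0.017 0.223] [0.687 0.017 0.224]
pos [0.579 0.035 0.329] yaw 85.96 q6 0.08750187085859519 | rz units -0.01 shift units [-0.011  2.055 -0.02 ] tilt [-0. -0. -1.]
```

View pics/w6.png

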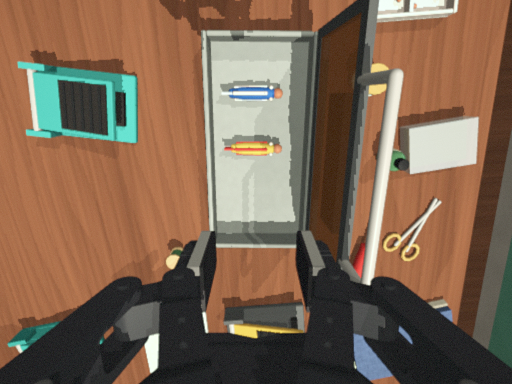

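The bar runs from (393,75) to (368,280) in the wrist view.

Run:
```python
from h import *
w=read_camera("wrist")
u=np.array([.9974,-.0715,0]); h=np.array([.658,.0295,.054])
for px in ((393,75),(381,178),(370,265)):
    o,d=ray(w,px)
    best=[o+d*k for k in np.arange(.02,.6,.0005)]
    best=[p for p in best if abs(np.hypot((p-h)@u,(p-h)[2])-.198)<.0008 and p[2]>.15]
    print(px,[(p,np.arctan2(p[2]-.054,-(p-h)@u)) for p in best[:1]+best[-1:]])
```

```text
(393, 75) [(array([0.68 , 0.118, 0.252]), np.float64(1.648374378137268)), (array([0.68 , 0.118, 0.251]), np.float64(1.651152254540169))]
(381, 178) [(array([0.676, 0.043, 0.252]), np.float64(1.6547843288290174)), (array([0.676, 0.043, 0.251]), np.float64(1.6573464641374807))]
(370, 265) [(array([ 0.671, -0.034,  0.252]), np.float64(1.657160857739325)), (array([ 0.671, -0.035,  0.251]), np.float64(1.660686836423476))]
```

Call:
{"method": "apply_moves", "body": {"fingers": [0.5, 0.5, 0.5, 0.5, 0.5, 0.5], "travel": [[0, 0.3, 0], [0, 0.45, 0], [0, 0.5, 0], [0, 0.5, 0], [0, 0.31, 0], [0, 0, 0]], "rotation": [[0, 0, 0], [0, 0, 0], [0, 0, 0], [0, 0, 0], [0, 0, 0], [0, 0, 0]]}}

```text
time: 19.85
tool_pos: [0.6827, 0.0273, 0.3282]
tcp_rot: [-2.298, -2.142, 0.001]
wrist_force: [-0.1, -0.3, -0.0]
width: 0.501
grip_force: 0.0
```

Run:
```python
from h import *
w=save("wrist","w7.png"); print([(r["p"],r["bbox"]) for r in regions_of("wrist","cover_bar")])
print([(r["p"],r["location"]) for r in tip_of("wrist","cover_bar")])
plan(.681,.027,.27,86)
```

```text
[(0.91, [233.8, 0.0, 24.4, 317.2]), (0.5, [150.5, 85.8, 60.8, 16.0])]
[(0.75, [245.3, 196.5])]
pos [0.681 0.028 0.329] yaw 86.0 q6 0.07376484802100178 | rz units -0.0 shift units [-0.011  0.007  1.181] tilt [-0.    -0.001 -1.   ]
```

View pics/w7.png

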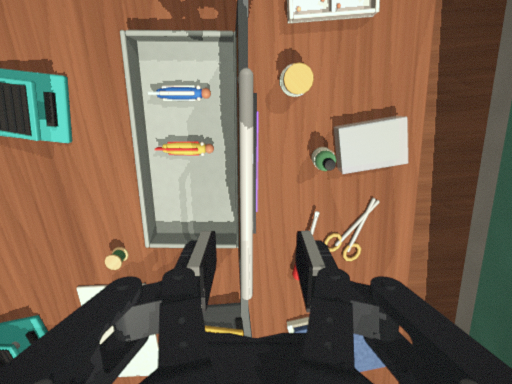

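The bar sits at column 246 between the fingers. The fingers are centred at about 258, so I shift -6 mm, go down and close on it.

Call:
{"method": "apply_moves", "body": {"fingers": [0.5, 0.5, 0.5, 0.5, 0.5, 0.5, 0, 0, 0, 0, 0], "travel": [[0, -0.12, 0.3], [0, 0, 0.4], [0, 0, 0.4], [0, 0, 0.4], [0, 0, 0.25], [0, 0, 0.15], [0, 0, 0], [0, 0, 0], [0, 0, 0], [0, 0, 0], [0, 0, 0]], "rotation": [[0, 0, 0], [0, 0, 0], [0, 0, 0], [0, 0, 0], [0, 0, 0], [0, 0, 0], [0, 0, 0], [0, 0, 0], [0, 0, 0], [0, 0, 0], [0, 0, 0]], "newtons": 25}}

```text
time: 21.1
tool_pos: [0.6758, 0.028, 0.2355]
tcp_rot: [2.297, 2.142, 0.002]
wrist_force: [-1.9, -0.1, 2.1]
width: 0.1
grip_force: 24.9
```

Run:
```python
from h import *
s=read_state();print(s["tool_pos"],s["width"],s["grip_force"],s["wrist_force"],s["q"])
r=.198
# arc in tool axes: tool y = +x box, tool z = down; 24 rows with eased speed from th0 to 0
th0=1.65; k=np.linspace(0,1,27); th=th0*(1-(k-np.sin(2*np.pi*k)/(2*np.pi))*1)
th=th0*(1-(10*k**3-15*k**4+6*k**5))
X=-r*np.cos(th);Z=r*np.sin(th)
print(np.c_[np.diff(X)/.05,-np.diff(Z)/.05].round(2).tolist())
```

```text
[0.676 0.028 0.236] 0.09976268120540614 24.88844633102417 [-1.901 -0.054  2.078] [0.004 0.263 1.597 0.    1.28  0.074]
[[-0.0, -0.0], [-0.02, -0.0], [-0.06, -0.0], [-0.1, -0.0], [-0.15, -0.0], [-0.21, 0.01], [-0.26, 0.02], [-0.31, 0.05], [-0.35, 0.09], [-0.38, 0.14], [-0.39, 0.19], [-0.39, 0.25], [-0.36, 0.3], [-0.33, 0.34], [-0.28, 0.37], [-0.22, 0.38], [-0.17, 0.37], [-0.12, 0.34], [-0.08, 0.31], [-0.05, 0.26], [-0.02, 0.21], [-0.01, 0.15], [-0.0, 0.1], [-0.0, 0.06], [-0.0, 0.02], [-0.0, 0.0]]
```

Run:
```python
import numpy as np
th=1.655-np.concatenate([[0,.01,.035],.035+np.linspace(0,1.56,31)[1:],[1.63,1.65,1.655]])
X=-.198*np.cos(th);Z=.198*np.sin(th)
# cumulative rounding so errors do not build up
c=np.c_[X-X[0],Z[0]-Z]/.05; r=c.round(2); print(len(th)-1); print(np.diff(r,axis=0).round(2).tolist(), r[-1])
```

```text
35
[[-0.04, -0.0], [-0.1, -0.01], [-0.2, 0.0], [-0.21, 0.0], [-0.21, 0.02], [-0.2, 0.03], [-0.2, 0.03], [-0.2, 0.05], [-0.2, 0.06], [-0.19, 0.07], [-0.19, 0.08], [-0.19, 0.09], [-0.18, 0.09], [-0.18, 0.11], [-0.17, 0.12], [-0.16, 0.12], [-0.16, 0.14], [-0.15, 0.14], [-0.14, 0.15], [-0.13, 0.15], [-0.13, 0.17], [-0.12, 0.17], [-0.1, 0.17], [-0.1, 0.18], [-0.09, 0.19], [-0.08, 0.19], [-0.07, 0.19], [-0.06, 0.2], [-0.05, 0.2], [-0.04, 0.2], [-0.03, 0.2], [-0.02, 0.21], [0.0, 0.14], [0.0, 0.08], [0.0, 0.02]] [-4.29  3.95]
```

Call:
{"method": "apply_moves", "body": {"fingers": [0, 0, 0, 0, 0, 0, 0, 0, 0, 0, 0, 0], "travel": [[0, -0.04, 0], [0, -0.1, -0.01], [0, -0.2, 0], [0, -0.21, 0], [0, -0.21, 0.02], [0, -0.2, 0.03], [0, -0.2, 0.03], [0, -0.2, 0.05], [0, -0.2, 0.06], [0, -0.19, 0.07], [0, -0.19, 0.08], [0, -0.19, 0.09]], "rotation": [[0, 0, 0], [0, 0, 0], [0, 0, 0], [0, 0, 0], [0, 0, 0], [0, 0, 0], [0, 0, 0], [0, 0, 0], [0, 0, 0], [0, 0, 0], [0, 0, 0], [0, 0, 0]]}}

```text
time: 22.3
tool_pos: [0.5682, 0.0359, 0.2126]
tcp_rot: [-2.297, -2.142, -0.001]
wrist_force: [2.3, 4.8, 0.2]
width: 0.101
grip_force: 25.7
```

Call:
{"method": "apply_moves", "body": {"fingers": [0, 0, 0, 0, 0, 0, 0, 0, 0, 0, 0, 0], "travel": [[0, -0.18, 0.09], [0, -0.18, 0.11], [0, -0.17, 0.12], [0, -0.16, 0.12], [0, -0.16, 0.14], [0, -0.15, 0.14], [0, -0.14, 0.15], [0, -0.13, 0.15], [0, -0.13, 0.17], [0, -0.12, 0.17], [0, -0.1, 0.17], [0, 0, 0]], "rotation": [[0, 0, 0], [0, 0, 0], [0, 0, 0], [0, 0, 0], [0, 0, 0], [0, 0, 0], [0, 0, 0], [0, 0, 0], [0, 0, 0], [0, 0, 0], [0, 0, 0], [0, 0, 0]]}}

```text
time: 23.5
tool_pos: [0.4864, 0.0415, 0.1345]
tcp_rot: [-2.296, -2.141, 0.002]
wrist_force: [4.9, 6.3, -5.4]
width: 0.104
grip_force: 24.6
```

Run:
```python
from h import *
s=read_state();print(s["width"],s["grip_force"],s["wrist_force"]); plan(.4600,.043,.0375,86)
p=s["tool_pos"]+[0,0,.0155]; h=np.array([.658,.0295,.054]); u=np.array([.9974,-.0715,0])
print("r",np.hypot((p-h)@u,(p-h)[2]),"th",np.arctan2(p[2]-h[2],-(p-h)@u))
```

```text
0.10435386037943542 24.577491581439972 [ 4.931  6.276 -5.375]
pos [0.486 0.042 0.134] yaw 86.0 q6 0.10261134494241862 | rz units -0.0 shift units [-0.009 -0.524  1.941] tilt [ 0.001 -0.002 -1.   ]
r 0.1969904262111688 th 0.5089300238399832
```

Call:
{"method": "apply_moves", "body": {"fingers": [0, 0, 0, 0, 0, 0, 0, 0, 0, 0, 0, 0], "travel": [[0, -0.1, 0.18], [0, -0.09, 0.19], [0, -0.08, 0.19], [0, -0.07, 0.19], [0, -0.06, 0.2], [0, -0.05, 0.2], [0, -0.04, 0.2], [0, -0.02, 0.2], [0, 0, 0.18], [0, 0, 0.12], [0, 0, 0.08], [0, 0, 0]], "rotation": [[0, 0, 0], [0, 0, 0], [0, 0, 0], [0, 0, 0], [0, 0, 0], [0, 0, 0], [0, 0, 0], [0, 0, 0], [0, 0, 0], [0, 0, 0], [0, 0, 0], [0, 0, 0]]}}

```text
time: 24.7
tool_pos: [0.4616, 0.043, 0.039]
tcp_rot: [-2.297, -2.141, 0.002]
wrist_force: [2.3, 5.5, -2.0]
width: 0.107
grip_force: 24.6
```

Run:
```python
from h import *
s=read_state();print(s["width"],s["grip_force"],s["wrist_force"]); plan(.4600,.043,.0375,86)
```

```text
0.10663546449898142 24.623385071754456 [ 2.289  5.453 -1.986]
pos [0.462 0.043 0.039] yaw 85.99 q6 0.10829205503110463 | rz units -0.0 shift units [-0.002 -0.031  0.031] tilt [ 0.    -0.002 -1.   ]
```

Call:
{"method": "apply_moves", "body": {"fingers": [0, 0, 0, 0], "travel": [[0, 0, 0.05], [0, 0, 0.05], [0, 0, 0], [0, 0, 0]], "rotation": [[0, 0, 0], [0, 0, 0], [0, 0, 0], [0, 0, 0]]}}

```text
time: 25.1
tool_pos: [0.4616, 0.0429, 0.0376]
tcp_rot: [-2.296, -2.141, 0.003]
wrist_force: [-8.4, 4.1, 27.6]
width: 0.105
grip_force: 27.7
```

Run:
```python
from h import *
s=read_state();print(s["tool_pos"],s["wrist_force"])
c=read_camera("side");h=save("side","s8.png",(180,120,150,112),5)
```

```text
[0.462 0.043 0.038] [-8.373  4.09  27.569]
```

View pics/s8.png

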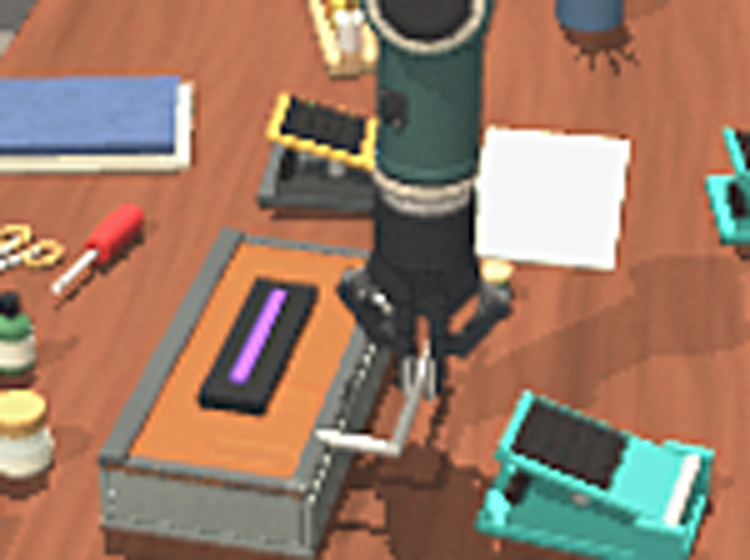

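The cover lies shut on the rim and the wrist reads 27 N of contact. I let go and move to the yellow pedal.

Call:
{"method": "apply_moves", "body": {"fingers": [0.3, 0.3, 0.3, 0.3, 0.3, 0.3, 0.3, 0.3, 0.3, 0, 0, 0], "travel": [[0, 0, 0], [0, 0, 0], [0, 0, 0], [0, 0, -0.2], [0, 0, -0.4], [0, 0, -0.5], [0, 0, -0.6], [0, 0, -0.6], [0, 0, -0.5], [0, 0, -0.2], [0, 0, 0], [0, 0, 0]], "rotation": [[0, 0, 0], [0, 0, 0], [0, 0, 0], [0, 0, 0], [0, 0, 0], [0, 0, 0], [0, 0, 0], [0, 0, 0], [0, 0, 0], [0, 0, 0], [0, 0, 0], [0, 0, 0]]}}

```text
time: 26.4
tool_pos: [0.4621, 0.0427, 0.1842]
tcp_rot: [-2.297, -2.142, 0.002]
wrist_force: [-0.3, -0.6, -0.2]
width: -0.003
grip_force: 0.0
```

Run:
```python
from h import *
a=read_camera("top"); s=read_camera("side"); b=[]
for cam,c in (("top",a),("side",s)):
  for r in tip_of(cam,"pedal_pad"): print(cam,r["p"],r["location"],atz(c,r["location"],.061))
  for r in tip_of(cam,"pedal_base"): print(" base",cam,r["p"],r["location"],atz(c,r["location"],0))
for r in regions_of("top","pedal_base"): print(r["p"],*rect(a,r["mask"],.012))
# yellow pixels of the pedal
im=cv2.cvtColor(a["image"],cv2.COLOR_RGB2HSV); m=cv2.inRange(im,(22,150,120),(32,255,255)); n,l,st,ce=cv2.connectedComponentsWithStats(m)
for i in range(1,n):
  if st[i,4]>60: print(st[i],ce[i],*rect(a,l==i,.055))
# tip_of top for cover
for r in tip_of("top","cover_bar")[:1]: print("bar",atz(a,r["location"],.054))
plan(.607,-.318,.16,86)
```

```text
top 0.81 [390.4, 279.4] [ 0.21  -0.322  0.061]
top 0.65 [242.2, 233.3] [0.358 0.111 0.061]
top 0.62 [379.4, 146.2] [ 0.606 -0.308  0.061]
 base top 0.6 [388.4, 284.2] [ 0.184 -0.335  0.   ]
 base top 0.58 [240.1, 241.6] [0.329 0.121 0.   ]
side 0.73 [288.5, 204.9] [0.368 0.104 0.061]
side 0.72 [243.3, 144.0] [ 0.6   -0.312  0.061]
side 0.51 [332.0, 151.2] [ 0.214 -0.312  0.061]
 base side 0.97 [297.5, 220.8] [0.331 0.113 0.   ]
 base side 0.84 [341.2, 163.3] [ 0.167 -0.321  0.   ]
 base side 0.76 [250.3, 157.8] [ 0.567 -0.302  0.   ]
0.9 [ 0.575 -0.324] [np.float32(0.11211132), np.float32(0.15154447)] 1.1137629
0.73 [0.323 0.076] [np.float32(0.040323295), np.float32(0.1507593)] 178.42024
0.67 [ 0.175 -0.334] [np.float32(0.112870224), np.float32(0.1595144)] 10.339271
[229  99  13  13 114] [235.088 104.939] [0.746 0.123] [np.float32(0.034517415), np.float32(0.03477025)] 43.065872
[370 134  26  43 541] [382.479 160.418] [ 0.58  -0.318] [np.float32(0.07536304), np.float32(0.12830563)] 177.5009
[465 135  13   9  76] [471.671 139.171] [ 0.618 -0.586] [np.float32(0.023807228), np.float32(0.035538074)] 106.766235
[470 150  14  10  83] [477.084 154.506] [ 0.572 -0.601] [np.float32(0.024750507), np.float32(0.038181793)] 111.4484
pos [0.462 0.043 0.185] yaw 86.01 q6 0.1081921380373167 | rz units 0.0 shift units [-6.996  3.387  0.489] tilt [-0.    -0.001 -1.   ]
```

Call:
{"method": "apply_moves", "body": {"fingers": [0, 0, 0, 0, 0, 0, 0, 0, 0, 0, 0, 0], "travel": [[-0.3, 0.15, 0], [-0.6, 0.29, 0], [-0.8, 0.38, 0], [-0.9, 0.43, 0], [-0.9, 0.43, 0], [-0.9, 0.43, 0], [-0.9, 0.43, 0], [-0.7, 0.35, 0.1], [-0.6, 0.3, 0.2], [-0.36, 0.2, 0.2], [0, 0, 0], [0, 0, 0]], "rotation": [[0, 0, 0], [0, 0, 0], [0, 0, 0], [0, 0, 0], [0, 0, 0], [0, 0, 0], [0, 0, 0], [0, 0, 0], [0, 0, 0], [0, 0, 0], [0, 0, 0], [0, 0, 0]]}}

```text
time: 28.0
tool_pos: [0.6071, -0.3159, 0.1593]
tcp_rot: [-2.297, -2.14, 0.0]
wrist_force: [-0.4, 0.1, 0.7]
width: 0.003
grip_force: 0.0
```

Run:
```python
from h import *
w=save("wrist","w9.png"); print([(r["p"],r["location"],atz(w,r["location"],.061)) for r in tip_of("wrist","pedal_pad")])
a=read_camera("top")
im=cv2.cvtColor(w["image"],cv2.COLOR_RGB2HSV); m=cv2.inRange(im,(22,150,120),(32,255,255)); n,l,st,ce=cv2.connectedComponentsWithStats(m)
for i in range(1,n):
  if st[i,4]>100: print(st[i],*rect(w,l==i,.055))
for r in tip_of("top","cover_bar")[:1]: print("bar",r["p"],atz(a,r["location"],.054))
plan(.607,-.316,.07,86)
```

```text
[(0.9, [257.6, 191.6], array([ 0.607, -0.318,  0.061])), (0.34, [225.5, 178.8], array([ 0.581, -0.305,  0.061]))]
[ 155  146  140   86 4606] [ 0.58 -0.32] [np.float32(0.07953149), np.float32(0.11847836)] 178.78903
bar 0.7 [0.464 0.054 0.054]
pos [ 0.608 -0.315  0.161] yaw 86.07 q6 -0.4462494224815517 | rz units 0.01 shift units [-0.018 -0.017  1.823] tilt [-0.     0.001 -1.   ]
```

View pics/w9.png

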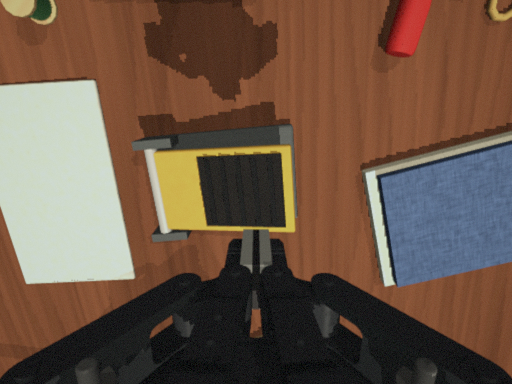

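The wrist view shows the yellow pedal on its dark base, with the black tread at (242,190) right under the fingers. The cover is shut (bar at x=0.464), so I press.

Call:
{"method": "apply_moves", "body": {"fingers": [0, 0, 0, 0, 0, 0, 0, 0, 0, 0, 0], "travel": [[0, 0, 0.3], [0, 0, 0.5], [0, 0, 0.5], [0, 0, 0.3], [0, 0, 0.2], [0, 0, 0.15], [0, 0, 0.15], [0, 0, 0.15], [0, 0, 0.12], [0, 0, 0.06], [0, 0, 0]], "rotation": [[0, 0, 0], [0, 0, 0], [0, 0, 0], [0, 0, 0], [0, 0, 0], [0, 0, 0], [0, 0, 0], [0, 0, 0], [0, 0, 0], [0, 0, 0], [0, 0, 0]]}}

```text
time: 29.3
tool_pos: [0.6106, -0.3168, 0.0409]
tcp_rot: [2.294, 2.139, 0.005]
wrist_force: [3.6, 2.9, 7.2]
width: 0.004
grip_force: 3.4
```

Call:
{"method": "apply_moves", "body": {"fingers": [0, 0, 0, 0], "travel": [[0, 0, 0.06], [0, 0, 0.04], [0, 0, 0.02], [0, 0, 0]], "rotation": [[0, 0, 0], [0, 0, 0], [0, 0, 0], [0, 0, 0]]}}

```text
time: 29.7
tool_pos: [0.6108, -0.3168, 0.0377]
tcp_rot: [2.294, 2.139, 0.005]
wrist_force: [-2.0, 5.0, 17.0]
width: 0.002
grip_force: 8.5
```

Call:
{"method": "apply_moves", "body": {"fingers": [0, 0, 0, 0, 0, 0, 0, 0, 0, 0, 0, 0], "travel": [[0, 0, 0.02], [0, 0, 0], [0, 0, 0], [0, 0, 0], [0, 0, 0], [0, 0, 0], [0, 0, 0], [0, 0, 0], [0, 0, 0], [0, 0, 0], [0, 0, 0], [0, 0, 0]], "rotation": [[0, 0, 0], [0, 0, 0], [0, 0, 0], [0, 0, 0], [0, 0, 0], [0, 0, 0], [0, 0, 0], [0, 0, 0], [0, 0, 0], [0, 0, 0], [0, 0, 0], [0, 0, 0]]}}

```text
time: 30.9
tool_pos: [0.6109, -0.3169, 0.0376]
tcp_rot: [2.293, 2.139, 0.005]
wrist_force: [-3.7, 6.2, 21.5]
width: 0.002
grip_force: 10.5
```

Call:
{"method": "apply_moves", "body": {"fingers": [0, 0, 0, 0, 0, 0, 0, 0, 0, 0, 0, 0], "travel": [[0, 0, 0], [0, 0, 0], [0, 0, 0], [0, 0, 0], [0, 0, 0], [0, 0, 0], [0, 0, 0], [0, 0, 0], [0, 0, 0], [0, 0, 0], [0, 0, 0], [0, 0, 0]], "rotation": [[0, 0, 0], [0, 0, 0], [0, 0, 0], [0, 0, 0], [0, 0, 0], [0, 0, 0], [0, 0, 0], [0, 0, 0], [0, 0, 0], [0, 0, 0], [0, 0, 0], [0, 0, 0]]}}

```text
time: 32.1
tool_pos: [0.6108, -0.3169, 0.0376]
tcp_rot: [2.293, 2.139, 0.005]
wrist_force: [-3.1, 7.1, 21.7]
width: 0.0
grip_force: 10.5
```

Call:
{"method": "apply_moves", "body": {"fingers": [0, 0, 0, 0, 0, 0], "travel": [[0, 0, 0], [0, 0, 0], [0, 0, 0], [0, 0, 0], [0, 0, 0], [0, 0, 0]], "rotation": [[0, 0, 0], [0, 0, 0], [0, 0, 0], [0, 0, 0], [0, 0, 0], [0, 0, 0]]}}

```text
time: 32.7
tool_pos: [0.6108, -0.3168, 0.0376]
tcp_rot: [2.293, 2.139, 0.005]
wrist_force: [-2.2, 5.3, 21.0]
width: 0.003
grip_force: 10.5
```

Run:
```python
from h import *
s=read_camera("side"); 
for r in tip_of("side","pedal_pad"): print(r["p"],r["location"])
print(read_state()["wrist_force"]); plan(.4625,.043,.185,86)
```

```text
0.81 [241.0, 147.2]
0.72 [288.4, 206.6]
0.71 [335.1, 149.6]
0.33 [181.4, 187.9]
[-3.338  6.96  21.403]
pos [ 0.611 -0.317  0.038] yaw 86.0 q6 -0.4464266334296369 | rz units 0.0 shift units [ 6.967 -3.443 -2.981] tilt [-0.002  0.006 -1.   ]
```

The pedal stayed on its stop (z = 0.0376) for 3 s. I release it and return to the bar.

Call:
{"method": "apply_moves", "body": {"fingers": [0, 0, 0, 0, 0, 0, 0, 0, 0, 0, 0, 0], "travel": [[0, 0, -0.1], [0, 0, -0.2], [0, 0, -0.4], [0, 0, -0.6], [0, 0, -0.8], [0, 0, -0.7], [0.3, -0.15, -0.25], [0.6, -0.3, 0], [0.85, -0.42, 0], [0.9, -0.44, 0], [0.9, -0.44, 0], [0.9, -0.44, 0]], "rotation": [[0, 0, 0], [0, 0, 0], [0, 0, 0], [0, 0, 0], [0, 0, 0], [0, 0, 0], [0, 0, 0], [0, 0, 0], [0, 0, 0], [0, 0, 0], [0, 0, 0], [0, 0, 0]]}}

```text
time: 34.0
tool_pos: [0.5131, -0.0858, 0.1843]
tcp_rot: [2.298, 2.141, -0.0]
wrist_force: [0.3, 0.1, 0.3]
width: 0.001
grip_force: 0.0
```

Call:
{"method": "apply_moves", "body": {"fingers": [0.35, 0.35, 0.35, 0.35, 0.35, 0.35, 0.35], "travel": [[0.9, -0.44, 0], [0.7, -0.35, 0], [0.55, -0.25, 0], [0.35, -0.17, 0], [0, 0, 0], [0, 0, 0], [0, 0, 0]], "rotation": [[0, 0, 0], [0, 0, 0], [0, 0, 0], [0, 0, 0], [0, 0, 0], [0, 0, 0], [0, 0, 0]]}}

```text
time: 34.7
tool_pos: [0.4629, 0.0411, 0.1844]
tcp_rot: [2.297, 2.142, -0.0]
wrist_force: [0.2, 0.9, 0.8]
width: 0.351
grip_force: 0.0
```

Run:
```python
from h import *
w=read_camera("wrist")
for r in tip_of("wrist","cover_bar")[:2]: print("bar",r["p"],atz(w,r["location"],.054))
plan(.4618,.043,.039,86)
```

```text
bar 0.85 [0.46  0.044 0.054]
pos [0.463 0.041 0.184] yaw 85.93 q6 0.10622082967879544 | rz units -0.01 shift units [ 0.039 -0.025  2.906] tilt [-0.  0. -1.]
```

Call:
{"method": "apply_moves", "body": {"fingers": [0.35, 0.35, 0.35, 0.35, 0.35, 0.35, 0.35, 0, 0, 0, 0, 0], "travel": [[0, -0.02, 0.4], [0, 0, 0.6], [0, 0, 0.6], [0, 0, 0.5], [0, 0, 0.4], [0, 0, 0.25], [0, 0, 0.15], [0, 0, 0], [0, 0, 0], [0, 0, 0], [0, 0, 0], [0, 0, 0]], "rotation": [[0, 0, 0], [0, 0, 0], [0, 0, 0], [0, 0, 0], [0, 0, 0], [0, 0, 0], [0, 0, 0], [0, 0, 0], [0, 0, 0], [0, 0, 0], [0, 0, 0], [0, 0, 0]], "newtons": 30}}

```text
time: 36.0
tool_pos: [0.4615, 0.0418, 0.0397]
tcp_rot: [2.297, 2.143, 0.0]
wrist_force: [-2.1, -2.9, -1.3]
width: 0.099
grip_force: 29.3
```

Run:
```python
from h import *
s=read_state();print(s["tool_pos"],s["width"],s["grip_force"],s["wrist_force"])
th=np.concatenate([[0,.01,.03],.03+np.linspace(0,1.65,32)[1:],[1.71,1.73,1.735]])
c=np.c_[-.198*np.cos(th)+.198,-.198*np.sin(th)]/.05; r=c.round(2); print(len(th)-1); print(np.diff(r,axis=0).round(2).tolist(), r[-1])
```

```text
[0.462 0.042 0.04 ] 0.0994320541790348 29.26068127155304 [-2.118 -2.853 -1.321]
36
[[0.0, -0.04], [0.0, -0.08], [0.01, -0.21], [0.03, -0.21], [0.03, -0.21], [0.05, -0.2], [0.05, -0.21], [0.07, -0.2], [0.08, -0.19], [0.08, -0.19], [0.1, -0.19], [0.11, -0.18], [0.12, -0.18], [0.12, -0.17], [0.14, -0.16], [0.14, -0.15], [0.15, -0.15], [0.16, -0.14], [0.17, -0.13], [0.17, -0.12], [0.18, -0.11], [0.18, -0.1], [0.19, -0.09], [0.2, -0.08], [0.2, -0.07], [0.2, -0.06], [0.2, -0.05], [0.21, -0.04], [0.21, -0.03], [0.21, -0.01], [0.21, -0.01], [0.21, 0.01], [0.21, 0.01], [0.12, 0.02], [0.08, 0.01], [0.02, 0.0]] [ 4.61 -3.91]
```

Call:
{"method": "apply_moves", "body": {"fingers": [0, 0, 0, 0, 0, 0, 0, 0, 0, 0, 0, 0], "travel": [[0, 0, -0.04], [0, 0, -0.08], [0, 0.01, -0.21], [0, 0.03, -0.21], [0, 0.03, -0.21], [0, 0.05, -0.2], [0, 0.05, -0.21], [0, 0.07, -0.2], [0, 0.08, -0.19], [0, 0.08, -0.19], [0, 0.1, -0.19], [0, 0.11, -0.18]], "rotation": [[0, 0, 0], [0, 0, 0], [0, 0, 0], [0, 0, 0], [0, 0, 0], [0, 0, 0], [0, 0, 0], [0, 0, 0], [0, 0, 0], [0, 0, 0], [0, 0, 0], [0, 0, 0]]}}

```text
time: 37.2
tool_pos: [0.4905, 0.0397, 0.1451]
tcp_rot: [-2.296, -2.141, 0.005]
wrist_force: [-5.0, -4.3, -0.7]
width: 0.099
grip_force: 29.3
```

Call:
{"method": "apply_moves", "body": {"fingers": [0, 0, 0, 0, 0, 0, 0, 0, 0, 0, 0, 0], "travel": [[0, 0.12, -0.18], [0, 0.12, -0.17], [0, 0.14, -0.16], [0, 0.14, -0.15], [0, 0.15, -0.15], [0, 0.16, -0.14], [0, 0.17, -0.13], [0, 0.17, -0.12], [0, 0.18, -0.11], [0, 0.18, -0.1], [0, 0.19, -0.09], [0, 0, 0]], "rotation": [[0, 0, 0], [0, 0, 0], [0, 0, 0], [0, 0, 0], [0, 0, 0], [0, 0, 0], [0, 0, 0], [0, 0, 0], [0, 0, 0], [0, 0, 0], [0, 0, 0], [0, 0, 0]]}}

```text
time: 38.4
tool_pos: [0.5793, 0.0331, 0.2237]
tcp_rot: [2.296, 2.14, 0.002]
wrist_force: [-5.2, -5.6, 9.9]
width: 0.105
grip_force: 30.6
```

Run:
```python
from h import *
s=read_state();print(s["width"],s["grip_force"],s["wrist_force"],s["tool_pos"])
p=s["tool_pos"]+[0,0,.0155]; h=np.array([.658,.0295,.054]); u=np.array([.9974,-.0715,0])
print("r",np.hypot((p-h)@u,(p-h)[2]),"th",np.arctan2(p[2]-h[2],-(p-h)@u))
```

```text
0.10468942441317791 30.627549290657043 [-5.228 -5.575  9.874] [0.579 0.033 0.224]
r 0.20128434983230026 th 1.1688841565023729
```

Call:
{"method": "apply_moves", "body": {"fingers": [0, 0, 0, 0, 0, 0, 0, 0, 0, 0, 0, 0], "travel": [[0, 0.2, -0.09], [0, 0.2, -0.08], [0, 0.2, -0.06], [0, 0.2, -0.05], [0, 0.21, -0.04], [0, 0.21, -0.03], [0, 0.21, -0.01], [0, 0.21, 0], [0, 0.21, 0.01], [0, 0.18, 0.01], [0, 0.12, 0.01], [0, 0.06, 0]], "rotation": [[0, 0, 0], [0, 0, 0], [0, 0, 0], [0, 0, 0], [0, 0, 0], [0, 0, 0], [0, 0, 0], [0, 0, 0], [0, 0, 0], [0, 0, 0], [0, 0, 0], [0, 0, 0]]}}

```text
time: 39.6
tool_pos: [0.6886, 0.0253, 0.2379]
tcp_rot: [2.297, 2.141, -0.001]
wrist_force: [-2.9, -5.7, 1.7]
width: 0.1
grip_force: 30.5
```

Run:
```python
from h import *
read_camera("top")
s=read_state();print(s["width"],s["grip_force"],s["wrist_force"],s["tool_pos"])
p=s["tool_pos"]+[0,0,.0155]; h=np.array([.658,.0295,.054]); u=np.array([.9974,-.0715,0])
print("r",np.hypot((p-h)@u,(p-h)[2]),"th",np.arctan2(p[2]-h[2],-(p-h)@u))
```

```text
0.10418886599010524 30.511726140975952 [-0.794 -5.169  0.819] [0.689 0.025 0.238]
r 0.20175465387272679 th 1.7256896908569679
```

Call:
{"method": "apply_moves", "body": {"fingers": [0.4, 0.4, 0.4, 0.4, 0.4, 0.4, 0.4, 0.4, 0.4, 0.4, 0.4, 0.4], "travel": [[0, 0, 0], [0, 0, 0], [0, 0, 0], [0, 0, -0.3], [0, 0, -0.5], [0, 0, -0.6], [0, 0, -0.5], [0, -0.3, 0], [0, -0.5, 0], [0, -0.6, 0], [0, -0.6, 0], [0, -0.4, 0]], "rotation": [[0, 0, 0], [0, 0, 0], [0, 0, 0], [0, 0, 0], [0, 0, 0], [0, 0, 0], [0, 0, 0], [0, 0, 0], [0, 0, 0], [0, 0, 0], [0, 0, 0], [0, 0, 0]]}}

```text
time: 40.85
tool_pos: [0.5667, 0.0351, 0.333]
tcp_rot: [2.297, 2.143, 0.002]
wrist_force: [-0.3, 0.0, -0.1]
width: 0.403
grip_force: 0.0
```

Call:
{"method": "apply_moves", "body": {"fingers": [0.5, 0.5, 0.5, 0.5, 0.5, 0.5, 0.5, 0.5, 0.5, 0.5, 0.5, 0.5], "travel": [[0, 0, 0], [0, 0, 0], [0, 0, 0], [0, 0, 0], [0, 0, 0], [0, 0, 0], [0, 0, 0], [0, 0, 0], [0, 0, 0], [0, 0, 0], [0, 0, 0], [0, 0, 0]], "rotation": [[0, 0, 0.7], [0, 0, 1], [0, 0, 1], [0, 0, 1], [0, 0, 1], [0, 0, 1], [0, 0, 1], [0, 0, 1], [0, 0, 1], [0, 0, 1], [0, 0, 1], [0, 0, 1]]}}

```text
time: 42.05
tool_pos: [0.5684, 0.0349, 0.3329]
tcp_rot: [-3.112, -0.426, -0.003]
wrist_force: [-0.9, -0.7, -0.5]
width: 0.501
grip_force: 0.0
```

Call:
{"method": "apply_moves", "body": {"fingers": [0.5, 0.5, 0.5, 0.5, 0.5], "travel": [[0, 0, 0], [0, 0, 0], [0, 0, 0], [0, 0, 0], [0, 0, 0]], "rotation": [[0, 0, 1], [0, 0, 1], [0, 0, 0.8], [0, 0, 0.5], [0, 0, 0]]}}

```text
time: 42.55
tool_pos: [0.5684, 0.0349, 0.3327]
tcp_rot: [-3.139, 0.109, -0.003]
wrist_force: [0.6, 0.0, 0.8]
width: 0.498
grip_force: 0.0
```

Run:
```python
from h import *
w=save("wrist","w10.png"); lures("wrist",w,.02); s=read_camera("side"); lures("side",s)
for cam,c in (("wrist",w),("side",s)):
  for r in tip_of(cam,"cover_bar")[:1]: print(cam,"bar",r["p"],atz(c,r["location"],.25))
plan(.578,.033,.11,-4)
```

```text
yellow wrist 0.64 [248.8, 113.1, 16.7, 58.2] [0.572 0.035] [np.float32(0.020083344), np.float32(0.087267)] 175.6342
green wrist 0.68 [442.4, 78.6, 69.6, 103.0] [ 0.57  -0.308] [np.float32(0.10909887), np.float32(0.15824689)] 5.466787
orange wrist 0.54 [443.4, 76.6, 67.1, 101.0] [ 0.57 -0.31] [np.float32(0.109701365), np.float32(0.15536174)] 4.263621
blue wrist 0.78 [191.3, 116.6, 21.3, 59.0] [0.576 0.118] [np.float32(0.02213239), np.float32(0.08433326)] 175.93614
yellow side 0.64 [224.8, 197.8, 21.8, 1.5] [0.576 0.029] [np.float32(0.042255472), np.float32(0.08791425)] 175.7049
green side 0.62 [216.0, 206.9, 26.5, 8.9] [0.583 0.111] [np.float32(0.041242022), np.float32(0.08764664)] 166.89001
blue side 0.5 [219.3, 207.7, 22.3, 7.3] [0.581 0.11 ] [np.float32(0.036354218), np.float32(0.07924808)] 174.1012
wrist bar 0.9 [0.688 0.027 0.25 ]
side bar 0.71 [0.69  0.047 0.25 ]
pos [0.568 0.035 0.331] yaw -3.99 q6 1.657404394183473 | rz units 0.0 shift units [0.2   0.018 4.424] tilt [-0. -0. -1.]
```

View pics/w10.png

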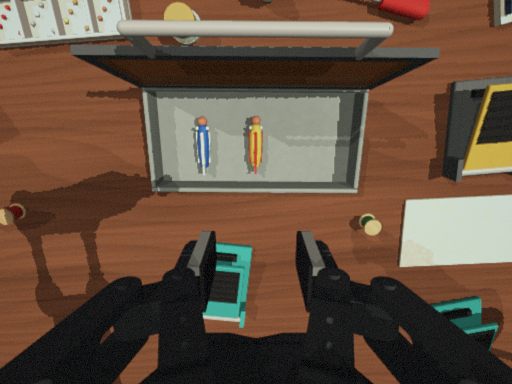

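The cover stands open past vertical (bar at x = 0.688) and both lures are in place. Picking up yellow.

Call:
{"method": "apply_moves", "body": {"fingers": [0.5, 0.5, 0.5, 0.5, 0.5, 0.5, 0.5, 0.5, 0.5, 0.5, 0.5, 0.5], "travel": [[0.1, 0, 0.3], [0.1, 0, 0.6], [0, 0, 0.8], [0, 0, 0.8], [0, 0, 0.8], [0, 0, 0.8], [0, 0, 0.7], [0, 0, 0.6], [0, 0, 0.5], [0, 0, 0.3], [0, 0, 0.15], [0, 0, 0]], "rotation": [[0, 0, 0], [0, 0, 0], [0, 0, 0], [0, 0, 0], [0, 0, 0], [0, 0, 0], [0, 0, 0], [0, 0, 0], [0, 0, 0], [0, 0, 0], [0, 0, 0], [0, 0, 0]]}}

```text
time: 44.35
tool_pos: [0.5775, 0.0339, 0.0127]
tcp_rot: [3.14, -0.109, -0.003]
wrist_force: [-0.3, -0.1, 0.5]
width: 0.5
grip_force: 0.0
```

Call:
{"method": "apply_moves", "body": {"fingers": [0, 0, 0, 0, 0, 0, 0, 0, 0, 0, 0], "travel": [[0, 0, 0], [0, 0, 0], [0, 0, 0], [0, 0, 0], [0, 0, 0], [0, 0, 0], [0, 0, -0.4], [0, 0, -0.7], [0, 0, -0.7], [0, 0, -0.4], [0, 0, 0]], "rotation": [[0, 0, 0], [0, 0, 0], [0, 0, 0], [0, 0, 0], [0, 0, 0], [0, 0, 0], [0, 0, 0], [0, 0, 0], [0, 0, 0], [0, 0, 0], [0, 0, 0]], "newtons": 40}}

```text
time: 45.45
tool_pos: [0.581, 0.034, 0.1279]
tcp_rot: [-3.139, 0.109, -0.012]
wrist_force: [-0.1, 0.0, -0.2]
width: 0.222
grip_force: 40.4
```

Run:
```python
from h import *
a=read_camera("top");print(read_state()["width"],read_state()["grip_force"])
for r in regions_of("top","mat")[:1]: print(*rect(a,r["mask"],.006))
lures("wrist",read_camera("wrist"))
plan(.39,-.37,.125,0)
```

```text
0.2229053671293872 40.42428731918335
[ 0.395 -0.322] [np.float32(0.12751557), np.float32(0.22048897)] 88.361885
yellow wrist 0.96 [235.2, 175.8, 42.2, 160.1] [0.495 0.039] [np.float32(0.03966142), np.float32(0.17429842)] 175.60771
yellow wrist 0.66 [419.3, 295.8, 48.5, 38.5] [ 0.42  -0.153] [np.float32(0.02624215), np.float32(0.06342793)] 41.979248
blue wrist 0.94 [142.6, 142.2, 34.0, 101.1] [0.572 0.119] [np.float32(0.022710772), np.float32(0.09550331)] 177.59734
pos [0.577 0.034 0.122] yaw -4.0 q6 1.6560136704851351 | rz units -0.67 shift units [-3.737  8.077 -0.048] tilt [-0.003  0.    -1.   ]
```

Call:
{"method": "apply_moves", "body": {"fingers": [0, 0, 0, 0, 0, 0, 0, 0, 0, 0, 0, 0], "travel": [[0, 0, 0], [-0.2, 0.4, 0], [-0.35, 0.8, 0], [-0.4, 0.9, 0], [-0.4, 0.9, 0], [-0.4, 0.9, 0], [-0.4, 0.9, 0], [-0.4, 0.9, 0], [-0.4, 0.9, 0], [-0.35, 0.8, 0], [-0.25, 0.5, 0], [-0.1, 0.18, 0]], "rotation": [[0, 0, -0.67], [0, 0, 0], [0, 0, 0], [0, 0, 0], [0, 0, 0], [0, 0, 0], [0, 0, 0], [0, 0, 0], [0, 0, 0], [0, 0, 0], [0, 0, 0], [0, 0, 0]]}}

```text
time: 47.0
tool_pos: [0.3942, -0.3723, 0.1229]
tcp_rot: [-3.141, 0.004, 0.002]
wrist_force: [0.6, 0.5, -0.7]
width: 0.225
grip_force: 40.4
```

Run:
```python
from h import *
read_camera("wrist");print(read_state()["width"],read_state()["grip_force"])
plan(.397,-.37,.011,0)
```

```text
0.22234195278463184 40.43309569358826
pos [ 0.394 -0.372  0.123] yaw -0.13 q6 0.7713612490122591 | rz units -0.02 shift units [ 0.059 -0.045  2.239] tilt [-0.001 -0.    -1.   ]
```

Call:
{"method": "apply_moves", "body": {"fingers": [0, 0, 0, 0, 0, 0, 0, 0.5, 0.5, 0.5, 0.5, 0.5], "travel": [[0.06, -0.05, 0.4], [0, 0, 0.6], [0, 0, 0.5], [0, 0, 0.4], [0, 0, 0.22], [0, 0, 0.1], [0, 0, 0], [0, 0, 0], [0, 0, 0], [0, 0, -0.4], [0, 0, -0.8], [0, 0, -0.9]], "rotation": [[0, 0, 0], [0, 0, 0], [0, 0, 0], [0, 0, 0], [0, 0, 0], [0, 0, 0], [0, 0, 0], [0, 0, 0], [0, 0, 0], [0, 0, 0], [0, 0, 0], [0, 0, 0]]}}

```text
time: 48.25
tool_pos: [0.3979, -0.3662, 0.1172]
tcp_rot: [-3.139, -0.001, 0.004]
wrist_force: [0.2, -0.6, 0.5]
width: 0.498
grip_force: 0.0
```

Run:
```python
from h import *
w=read_camera("wrist");lures("wrist",w,.02)
s=read_camera("side");lures("side",s,.02)
plan(.582,.116,.117,-4)
```

```text
yellow wrist 0.83 [241.6, 141.4, 29.1, 104.4] [ 0.389 -0.366] [np.float32(0.02216303), np.float32(0.09255026)] 0.087434314
yellow wrist 0.44 [109.4, 3.0, 155.4, 64.1] [ 0.516 -0.316] [np.float32(0.044439256), np.float32(0.11023522)] 89.97639
green wrist 0.19 [242.7, 139.6, 28.1, 108.8] [ 0.389 -0.367] [np.float32(0.021995373), np.float32(0.093585275)] 179.35843
yellow side 0.49 [282.4, 151.2, 15.5, 0.1] [ 0.396 -0.361] [np.float32(0.027315682), np.float32(0.062238302)] 9.618978
orange side 0.59 [181.3, 202.3, 10.7, 12.3] [0.749 0.119] [np.float32(0.03612925), np.float32(0.09314131)] 106.457596
orange side 0.52 [216.6, 206.2, 24.3, 8.9] [0.58  0.119] [np.float32(0.03768038), np.float32(0.080207616)] 177.54361
blue side 0.74 [185.4, 129.6, 42.2, 86.1] [ 0.732 -0.184] [np.float32(0.14008023), np.float32(0.6614925)] 100.25485
blue side 0.57 [218.8, 207.8, 21.9, 8.8] [0.58  0.117] [np.float32(0.0363799), np.float32(0.07980373)] 179.95523
pos [ 0.398 -0.367  0.116] yaw 0.03 q6 0.7796643674085211 | rz units 0.67 shift units [ 2.998 -9.888 -0.004] tilt [-0.002 -0.002 -1.   ]
```

Call:
{"method": "apply_moves", "body": {"fingers": [0.5, 0.5, 0.5, 0.5, 0.5, 0.5, 0.5, 0.5, 0.5, 0.5, 0.5, 0.5], "travel": [[0.1, -0.4, 0], [0.25, -0.8, 0], [0.28, -0.95, 0], [0.28, -0.95, 0], [0.28, -0.95, 0], [0.29, -0.95, 0], [0.29, -0.95, 0], [0.29, -0.95, 0], [0.29, -0.95, 0], [0.29, -0.95, 0], [0.26, -0.75, 0], [0.1, -0.34, 0]], "rotation": [[0, 0, 0.67], [0, 0, 0], [0, 0, 0], [0, 0, 0], [0, 0, 0], [0, 0, 0], [0, 0, 0], [0, 0, 0], [0, 0, 0], [0, 0, 0], [0, 0, 0], [0, 0, 0]]}}

```text
time: 49.95
tool_pos: [0.5821, 0.1188, 0.1169]
tcp_rot: [-3.139, 0.105, 0.001]
wrist_force: [0.8, -0.3, -0.3]
width: 0.502
grip_force: 0.0
```

Run:
```python
from h import *
w=read_camera("wrist");lures("wrist",w,.02)
plan(.581,.116,.012,-4)
```

```text
blue wrist 0.86 [243.4, 141.8, 30.5, 102.3] [0.574 0.116] [np.float32(0.021245211), np.float32(0.092214756)] 175.66655
pos [0.581 0.114 0.117] yaw -4.02 q6 1.7940025205495393 | rz units -0.0 shift units [ 0.01  -0.036  2.099] tilt [-0.002  0.001 -1.   ]
```

Call:
{"method": "apply_moves", "body": {"fingers": [0.5, 0.5, 0.5, 0.5, 0.5, 0.5, 0, 0, 0, 0, 0, 0], "travel": [[0, 0, 0.4], [0, 0, 0.6], [0, 0, 0.5], [0, 0, 0.4], [0, 0, 0.18], [0, 0, 0], [0, 0, 0], [0, 0, 0], [0, 0, 0], [0, 0, 0], [0, 0, 0], [0, 0, 0]], "rotation": [[0, 0, 0], [0, 0, 0], [0, 0, 0], [0, 0, 0], [0, 0, 0], [0, 0, 0], [0, 0, 0], [0, 0, 0], [0, 0, 0], [0, 0, 0], [0, 0, 0], [0, 0, 0]], "newtons": 40}}

```text
time: 51.4
tool_pos: [0.5829, 0.1157, 0.0153]
tcp_rot: [-3.14, 0.109, -0.004]
wrist_force: [-1.3, -0.6, 6.7]
width: 0.224
grip_force: 41.5
```

Call:
{"method": "apply_moves", "body": {"fingers": [0, 0, 0, 0, 0, 0], "travel": [[0, 0, -0.4], [0, 0, -0.7], [0, 0, -0.7], [0, 0, -0.4], [0, 0, 0], [0, 0, 0]], "rotation": [[0, 0, 0], [0, 0, 0], [0, 0, 0], [0, 0, 0], [0, 0, 0], [0, 0, 0]]}}

```text
time: 52.0
tool_pos: [0.5814, 0.1157, 0.1237]
tcp_rot: [-3.14, 0.109, -0.001]
wrist_force: [-0.7, -0.7, -1.7]
width: 0.222
grip_force: 40.7
```

Run:
```python
from h import *
read_camera("wrist");print(read_state()["width"],read_state()["grip_force"])
plan(.400,-.275,.122,0)
```

```text
0.22497124581453004 40.659992694854736
pos [0.58  0.116 0.122] yaw -3.98 q6 1.7946295784212787 | rz units -0.66 shift units [-3.609  7.811  0.019] tilt [-0.002  0.    -1.   ]
```

Call:
{"method": "apply_moves", "body": {"fingers": [0, 0, 0, 0, 0, 0, 0, 0, 0, 0, 0, 0], "travel": [[0, 0, 0], [-0.2, 0.4, 0], [-0.35, 0.8, 0], [-0.4, 0.85, 0], [-0.4, 0.85, 0], [-0.4, 0.85, 0], [-0.4, 0.85, 0], [-0.4, 0.85, 0], [-0.4, 0.85, 0], [-0.35, 0.8, 0], [-0.2, 0.5, 0], [-0.11, 0.21, 0]], "rotation": [[0, 0, -0.66], [0, 0, 0], [0, 0, 0], [0, 0, 0], [0, 0, 0], [0, 0, 0], [0, 0, 0], [0, 0, 0], [0, 0, 0], [0, 0, 0], [0, 0, 0], [0, 0, 0]]}}

```text
time: 53.25
tool_pos: [0.3986, -0.276, 0.1218]
tcp_rot: [-3.14, 0.005, 0.005]
wrist_force: [0.4, -1.0, -0.5]
width: 0.22
grip_force: 40.7
```

Run:
```python
from h import *
w=read_camera("wrist");print(read_state()["width"],read_state()["grip_force"]); lures("wrist",w)
plan(.400,-.275,.011,0)
```

```text
0.2266225139400111 40.653473138809204
yellow wrist 0.83 [345.2, 141.4, 33.0, 103.7] [ 0.387 -0.37 ] [np.float32(0.022623926), np.float32(0.09475377)] 178.62682
blue wrist 0.76 [233.9, 175.0, 41.7, 162.3] [ 0.317 -0.276] [np.float32(0.038590476), np.float32(0.1776131)] 0.3590992
pos [ 0.401 -0.273  0.123] yaw 0.01 q6 0.9197126751116234 | rz units 0.0 shift units [-0.013  0.035  2.238] tilt [-0.001 -0.002 -1.   ]
```

Call:
{"method": "apply_moves", "body": {"fingers": [0, 0, 0, 0, 0, 0, 0, 0.5, 0.5, 0.5, 0.5, 0.5], "travel": [[0, 0, 0.4], [0, 0, 0.6], [0, 0, 0.5], [0, 0, 0.4], [0, 0, 0.22], [0, 0, 0.1], [0, 0, 0], [0, 0, 0], [0, 0, 0], [0, 0, -0.4], [0, 0, -0.8], [0, 0, -0.9]], "rotation": [[0, 0, 0], [0, 0, 0], [0, 0, 0], [0, 0, 0], [0, 0, 0], [0, 0, 0], [0, 0, 0], [0, 0, 0], [0, 0, 0], [0, 0, 0], [0, 0, 0], [0, 0, 0]]}}

```text
time: 54.7
tool_pos: [0.3997, -0.2735, 0.1174]
tcp_rot: [-3.139, 0.0, 0.005]
wrist_force: [1.0, -1.2, 0.7]
width: 0.5
grip_force: 0.0
```

Call:
{"method": "apply_moves", "body": {"fingers": [0.5, 0.5, 0.5, 0.5, 0.5, 0.5, 0.5, 0.5, 0.5, 0.5, 0.5, 0.5], "travel": [[0, 0, -0.8], [0, 0, -0.8], [0, 0, -0.6], [-0.1, 0.4, 0], [-0.2, 0.7, 0], [-0.2, 0.7, 0], [-0.2, 0.7, 0], [-0.2, 0.7, 0], [-0.2, 0.7, 0], [-0.2, 0.6, 0], [-0.1, 0.3, 0], [0, 0, 0]], "rotation": [[0, 0, 0], [0, 0, 0], [0, 0, 0], [0, 0, 0], [0, 0, 0], [0, 0, 0], [0, 0, 0], [0, 0, 0], [0, 0, 0], [0, 0, 0], [0, 0, 0], [0, 0, 0]]}}

```text
time: 55.9
tool_pos: [0.3302, -0.516, 0.2275]
tcp_rot: [-3.141, 0.004, 0.0]
wrist_force: [-0.9, -0.2, 0.8]
width: 0.499
grip_force: 0.0
```

Run:
```python
from h import *
a=read_camera("top"); lures("top",a,.02); cv2.imwrite("pics/fin.png",cv2.resize(a["image"][:,:,::-1],(800,600),interpolation=2))
s=read_camera("side")
for r in tip_of("side","cover_bar")[:1]: print(r["p"],atz(s,r["location"],.25))
for n in ("green","orange"): print([(round(r["p"],2),r["location"]) for r in tip_of("top","lure_%s_mid"%n)+tip_of("side","lure_%s_mid"%n)])
print(read_state()["time"])
```

```text
yellow top 0.6 [370.1, 135.1, 27.0, 42.5] [ 0.58  -0.329] [np.float32(0.0809579), np.float32(0.13490106)] 178.84557
yellow top 0.48 [392.8, 203.2, 9.8, 25.7] [ 0.395 -0.368] [np.float32(0.024562752), np.float32(0.0859811)] 177.26016
0.76 [0.681 0.044 0.25 ]
[(0.55, [215.9, 190.0]), (0.21, [202.1, 144.3])]
[]
56.45
```

View pics/fin.png

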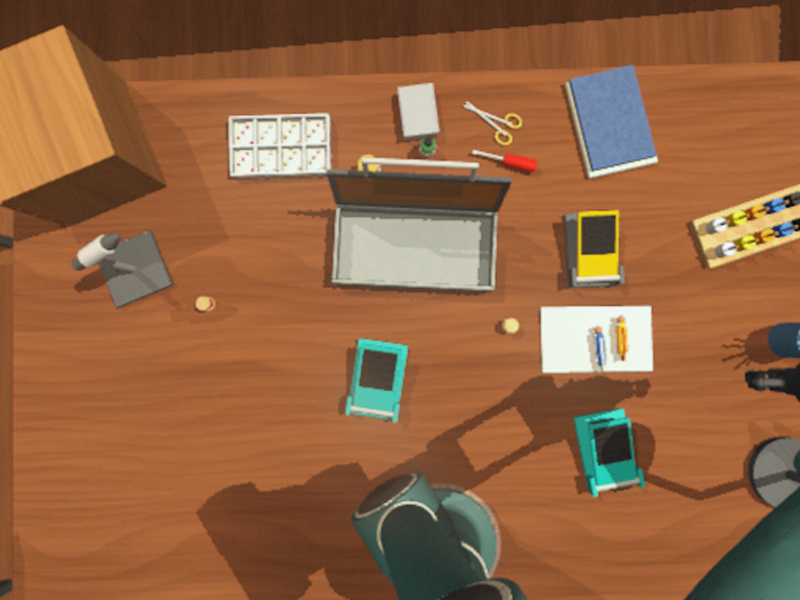

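The final view shows the cover open, the pedal up, and both lures on the mat. Blue, at (601,347), has been knocked about 5 cm towards yellow, at (622,338), so I'll measure how far it is from the mat's edge.

Run:
```python
from h import *
a=read_camera("top"); hsv=cv2.cvtColor(a["image"],cv2.COLOR_RGB2HSV)
roi=np.zeros(hsv.shape[:2],np.uint8); roi[198:240,346:418]=1
nw=((hsv[...,1]>60)&(roi>0)).astype(np.uint8); n,l,st,ce=cv2.connectedComponentsWithStats(nw)
for i in range(1,n):
  if st[i,4]>15: print(st[i],np.median(hsv[l==i][:,0]),*rect(a,l==i,.02))
m=((hsv[...,1]<50)&(hsv[...,2]>150)&(roi>0)); print("mat",*rect(a,m,.006))
for r in tip_of("top","lure_blue_mid")+tip_of("top","lure_yellow_mid"): print(r["p"],atz(a,r["location"],.019))
plan(.39,-.3,.2275,0)
```

```text
[417 198   1  19  19] 13.0 [ 0.421 -0.428] [np.float32(0.0), np.float32(0.055431798)] 177.14752
[394 202   8  29 178] 19.0 [ 0.395 -0.366] [np.float32(0.021512814), np.float32(0.085985176)] 177.32043
[380 209   6  25  64] 107.0 [ 0.381 -0.323] [np.float32(0.0142141525), np.float32(0.07377369)] 4.1438303
[346 223  72  17 142] 11.5 [ 0.349 -0.315] [np.float32(0.04899874), np.float32(0.2175938)] 87.68159
mat [ 0.39  -0.321] [np.float32(0.12435866), np.float32(0.22073086)] 88.33434
0.69 [ 0.57  -0.318  0.019]
0.65 [ 0.382 -0.324  0.019]
0.74 [ 0.388 -0.359  0.019]
0.44 [ 0.397 -0.368  0.019]
0.19 [ 0.421 -0.147  0.019]
pos [ 0.331 -0.515  0.228] yaw -0.03 q6 0.5309069775688854 | rz units -0.0 shift units [ 1.185 -4.294  0.006] tilt [ 0.  0. -1.]
```

Call:
{"method": "apply_moves", "body": {"fingers": [0.5, 0.5, 0.5, 0.5, 0.5, 0.5, 0.5, 0.5], "travel": [[0.2, -0.4, 0], [0.2, -0.6, 0], [0.2, -0.6, 0], [0.2, -0.6, 0.5], [0.2, -0.6, 0.6], [0.2, -0.6, 0.6], [0.1, -0.3, 0.3], [0, 0, 0]], "rotation": [[0, 0, 0], [0, 0, 0], [0, 0, 0], [0, 0, 0], [0, 0, 0], [0, 0, 0], [0, 0, 0], [0, 0, 0]]}}

```text
time: 57.4
tool_pos: [0.3942, -0.3263, 0.1247]
tcp_rot: [-3.137, -0.003, 0.007]
wrist_force: [-0.5, -0.0, -0.9]
width: 0.506
grip_force: 0.0
```

Run:
```python
from h import *
w=read_camera("wrist"); lures("wrist",w,.026)
for n in ("blue","yellow"):
  for r in tip_of("wrist","lure_%s_mid"%n)[:1]: print(n,r["p"],atz(w,r["location"],.019))
# colours across the lures: the stripe pattern seen from above, sampled as a coarse text patch
for n in ("blue","yellow"):
  rs=regions_of("wrist","lure_"+n)
  r=rs[0]; l,t,wd,h=[int(round(v)) for v in r["bbox"]]; im=w["image"]
  print(n,l,t,wd,h)
  for f in (.3,.5,.7): print([tuple(int(q) for q in im[int(t+f*h),x]) for x in range(l-2,l+wd+3,4)])
print(read_state()["tool_pos"])
```

```text
yellow wrist 0.86 [288.2, 135.3, 28.2, 96.8] [ 0.395 -0.366] [np.float32(0.020764561), np.float32(0.082909234)] 179.67699
blue wrist 0.74 [238.1, 158.3, 25.7, 100.5] [ 0.372 -0.323] [np.float32(0.020959353), np.float32(0.09147176)] 2.769129
blue 0.82 [ 0.374 -0.324  0.019]
yellow 0.91 [ 0.39  -0.366  0.019]
blue 238 158 26 100
[(166, 158, 139), (201, 207, 191), (32, 71, 121), (46, 94, 161), (160, 157, 151), (65, 119, 184), (57, 96, 151), (209, 218, 196)]
[(159, 152, 133), (161, 153, 134), (37, 72, 115), (41, 93, 156), (208, 218, 206), (78, 117, 174), (47, 97, 160), (203, 200, 182)]
[(164, 158, 137), (158, 152, 132), (207, 215, 201), (46, 87, 142), (203, 197, 177), (173, 179, 173), (42, 92, 158), (208, 218, 206)]
yellow 288 135 28 97
[(167, 160, 139), (163, 156, 137), (126, 94, 40), (185, 159, 66), (206, 196, 88), (207, 211, 97), (208, 208, 94), (192, 163, 137), (207, 214, 193)]
[(162, 155, 136), (152, 133, 115), (149, 128, 49), (204, 180, 78), (164, 57, 38), (203, 70, 56), (207, 202, 88), (202, 115, 92), (208, 212, 191)]
[(161, 154, 135), (146, 92, 81), (165, 141, 61), (206, 186, 81), (194, 52, 48), (187, 145, 63), (206, 188, 83), (207, 205, 184), (208, 215, 192)]
[ 0.396 -0.331  0.129]
```

Call:
{"method": "apply_moves", "body": {"fingers": [0.5, 0.5, 0.5, 0.5, 0.5], "travel": [[0, 0, -0.5], [0, 0, -0.8], [0, 0, -0.6], [0, 0, 0], [0, 0, 0]], "rotation": [[0, 0, 0], [0, 0, 0], [0, 0, 0], [0, 0, 0], [0, 0, 0]]}}

```text
time: 58.35
tool_pos: [0.3962, -0.3305, 0.224]
tcp_rot: [3.14, -0.002, 0.003]
wrist_force: [0.2, -0.7, -0.0]
width: 0.504
grip_force: 0.0
```

```bash
python3 -c "
from h import *
w=read_camera('wrist'); lures('wrist',w,.026); print(finish_job())"
```

```text
yellow wrist 0.7 [278.2, 128.4, 15.9, 74.4] [ 0.391 -0.367] [np.float32(0.020413749), np.float32(0.08907438)] 1.1860499
yellow wrist 0.37 [0.0, 0.0, 71.0, 80.5] [ 0.53  -0.095] [np.float32(0.07591849), np.float32(0.0779955)] 85.83778
blue wrist 0.91 [237.4, 144.3, 21.1, 71.6] [ 0.372 -0.323] [np.float32(0.020850316), np.float32(0.08837308)] 2.687501
the job is handed in; nothing more can be done
None
```

The job is done and handed in at about 58 s: yellow and blue, the only two lures I found, were cured with the cover shut and the pedal held on its stop for 3 s; the cover now stands open past vertical, and both lie flat on the mat, blue after a knock of about 5 cm.

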